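Unload the tumbling pot

ROBOT

A 6-joint arm with a two-finger parallel gripper is mounted at the origin on the work surface; the furniture and walls round the work are solid. World frame = base frame: x ahead of the robot, y to its left, z up, the work surface at z = 0. Lengths are in m, angles in rad, forces in N, time in s.
With the tool pointing down it reaches from about 0.35 to 0.775 m from the base axis. Payload 5.5 kg.
Tool frame: the origin (TCP) lies at the very end of the fingers, on their centre line; the grasp point (between the pads) lies 19 mm behind it; z points along the fingers, y is the line along which they close (so a half turn about z gives the same grasp; the last joint's range is limited). The gripper opens to 85 mm and grips with 20 to 120 N. Pads are 22 mm wide; open, the fingers measure 114 mm over their backs; the gripper's body (76 mm by 85 mm) begins 54 mm behind the grasp point. The pads swing forward as they close: fully open they stand 13 mm farther back than shut.
Start: joints at [-1.304, 0.313, 0.046, 1.304, 0, 1.431], TCP at [0.228, -0.528, 0.231] pointing down, gripper open.
Joint ranges: [-2.76, 2.76], [-0.86, 1.69], [-1.03, 1.26], [-2.2, 2.34], [-1.47, 1.5], [-3.14, 3.14]. Speed limits (rad/s): [2.57, 2.57, 3.14, 3.14, 3.14, 3.14].

INTERFACE

Orientations are given as a unit quaternion [w, x, y, z].
In Python, from workcell import env, imaging, ticket gives the robot as it stands. The module is installed in compiled form; this text tells all that it offers.
- The arm moves only by the tool apply_moves, never from a script. Its argument "rows" is a list of rows, each an object with "xyz": the shift along the tool's x, y, z in mm, a list of three; "turn": the turn, a rotation vector about the tool's x, y, z in rad, a list of three; "grip": the opening, from 0 (shut) to 1 (fully open). A call has 1 to 12 rows; each row is the pose to reach, as a shift and turn from the pose commanded when the call began, along the tool's axes at that moment; what a row does not reach only later rows make up. A row lasts 1/12 s, in which the tool goes at most 41.7 mm and 7.16 degrees, less where a joint would pass 70% of its speed; a pose out of reach is approached as far as the arm can. A call with a gripper value outside its range is refused whole. The fingers move at their own pace and stop on an object; "force" is the grip in N (left out, the last holds). Time passes only in rows, so rows that repeat a pose let the fingers close. It gives the time, the measured TCP pose, the force, the opening and the grip force at its end, in the units of the state.
- env.get_state(): the state, without advancing time (a new reading comes with each control period).
- imaging.read_camera(name): name is "scene" or "top" or "wrist"; returns a dict with "color" (400x640x3 uint8, blue, green, red), "z_map" (400x640 float32, m along the optical axis (not along the pixel's ray), 0 where there is no reading), "camera_matrix" (3x3 intrinsics, pixels), "k1" (the pictures are not rectified: a ray, as slopes to the right and down, at radius r is drawn at 1 + k1 r^2 times it, then the intrinsics apply), "view" (4x4, takes a point from world to camera coordinates). Camera axes: x right, y down, z forward; pixel columns grow to the right and rows downward; lengths in m; the calibration is good to about 2 mm. A picture is of the moment at which its call begins.
- ticket.hand_in(): hands the job in; it is judged then, once.
The state is a dict: "clock": time; "joint_pos": joint angles; "qvel": joint speeds; "tau": joint torques, N m; "tcp_pos": TCP position; "orientation": TCP orientation; "wrist_force": force on the tool from outside, world axes, zero at the start; "ft_torque": the same for the moment, N m; "finger_gap": finger opening in m; "grip_force": force on a finger pad.
Only numpy, scipy, OpenCV 4.12 (cv2) and the standard library are available. Lean on these libraries where they do the work, as an engineer would, in place of code of your own. Each camera call takes 0.05 s, during which the arm holds its last target. There are 200 camera calls.

TASK

Unload the tumbling pot: draw the brass spindle straight up out of its sleeve and hang it by its flange in the free slot of the rack, pushed fully back. Then tip the pot with its crank until all the blue ceramic pieces have dropped into the tray, and turn the pot fully upright again. Leave the finished spindle in the rack and the other things on the bench where they are.

Things in the scene. Friction and masses are not known exactly. Their poses are not given: they have to be found in the camera images.
- spindle_head (a point): Head centre of the polished brass spindle (turned, 145 mm, 0.2 kg) standing in the pot. From the foot: shank 14 mm dia, 95 long; flange 34 dia, 6 thick; head 22 dia, 44 long. The point is on the axis, 21 mm under the top, 29 over the flange's underside, 124 over the foot; z runs foot to head. The lowest 34 mm stand loosely in a black sleeve (18 mm bore) in the middle of the pot's floor.
- stand: Green steel trunnion stand, fixed, with a steel pot between two arms. Origin on the bench under the pot. x runs along the tilting axis, 135 mm above the bench; the crank is at the -x end (robot's side); the pot tips towards -y. About 200 mm (x, without crank) by 210 mm (y); arms at x = +-81 mm, 52 mm wide, up to 161 mm high.
- pot (a joint): Tilt of the pot, rad: 0 upright (stop), growing as it tips to stand -y over the tray, stop at 2.6. Stays where it is left (friction 0.25 N m). Tip it well past level, 2.4 rad or so, to let all pieces slide out. Open round steel pot, rim 120 mm outer diameter, 80 mm high; inner floor 38 mm under the tilting axis, rim 36 mm over it (171 mm above the bench when upright).
- pot_mouth (a point): Centre of the pot's mouth, in the plane of its rim; z points out of the pot along its axis.
- crank_grip (a point): Middle of the crank's black grip: round bar 17 to 20 mm dia, 60 long, parallel to stand x, 136 mm out from the pot's middle on the -x side. It spins freely on its pin (its y, z directions mean nothing) and circles the tilting axis at radius 85 mm: at tilt t it is at stand y = +85 cos(0.26 + t) mm, height 135 + 85 sin(0.26 + t) mm, so it starts on the +y side and goes up and over to -y.
- tray: Open grey catch tray, fixed, lying on the bench under the pot and out to its stand -y side, 136 x 245 x 46 mm (its x, y, z), walls 4 mm. Origin at the centre of its underside; axes like the stand's.
- rack: Hanging rack, fixed: level aluminium plate 6 mm thick, 140 mm wide, top 120 mm above the bench, on two wooden posts at its back, over a 10 mm plywood base. Origin on the bench, front faces -x. Two slots 20 mm wide, open to the front, along rack x, 70 mm apart, from the front edge (x = -43 mm) to x = +10 mm. Spindles hang in them by the flange, shank down.
- free_slot (a point): The free slot, at the rack's -y side: point on the plate's top where a spindle's axis comes when pushed fully back (within 1 mm). Axes like the rack's: the way in is +x. A hanging spindle's head centre is 29 mm above this point.
- taken_slot (a point): The slot at the rack's +y side, taken by a finished spindle; same point of it.
- hung_head (a point): Centre of the head of the finished brass spindle, of the same shape, that already hangs in the taken slot; leave it there.
- media_1: Blue ceramic tumbling medium: a triangular prism, sides 28 mm, 22 mm thick, 30 g, origin at its centre. Five of them lie loose round the sleeve on the pot's floor.
- media_2: Another of the five, the same.
- media_3: Another of the five, the same.
- media_4: Another of the five, the same.
- media_5: Another of the five, the same.
- mallet_block: Octagonal beech block 54 x 170 x 46 mm, a loose bystander. Origin at the centre of its underside.
- masking_tape: Roll of masking tape, 105 mm across, 24 mm high, a loose bystander. Origin at the centre of its underside.
- c_clamp: Grey C-clamp 85 x 173 x 16 mm, a loose bystander. Origin at the centre of its underside.
- sanding_block: Cork sanding block 61 x 114 x 35 mm, a loose bystander. Origin at the centre of its underside.

How it is judged:
By the outcome, as a careful person would: the job done as asked, in the order asked, and still so for the second after the job is handed in, with the robot touching nothing.
It also fails if it takes over 69 s, if anything falls off the work surface, if the arm or the gripper's body presses on something with over 40 N, if the wrist force passes 120 N, or if a joint passes its speed limit or range.

## Working session

There is one attempt and no reset: what is moved stays moved. The work goes in short steps, Python scripts to look and compute and a tool call to move; the robot and the scene stay as the last step left them, time stands still between calls to the robot, and variables do not carry over. Pictures are saved under pics/ and viewed, at most 13 in all, crops included, and the job is handed in when it is done.

Besides the shell and the picture viewer there is one more tool, called after "Call:" in YAML: its name, and indented under it one key for each argument. apply_moves: Moves the arm, as the interface text tells. Its arguments: {"type":"object","properties":{"rows":{"type":"array"},"force":{"type":"number"}},"required":["rows"]}

```bash
mkdir -p pics; cat > h.py <<'E'
import numpy as np, cv2
from workcell import env, imaging, ticket
from scipy.spatial.transform import Rotation as R
def cam(n,save=None):
    d=imaging.read_camera(n)
    np.savez('last_%s.npz'%n,**{k:np.asarray(v) for k,v in d.items()})
    if save: cv2.imwrite('pics/'+save,d['color'])
    return d
def cloud(d):
    K=np.asarray(d['camera_matrix']);k=float(d['k1']);V=np.asarray(d['view'])
    h,w=d['z_map'].shape
    u,v=np.meshgrid(np.arange(w),np.arange(h))
    p=cv2.undistortPoints(np.stack([u,v],-1).reshape(-1,1,2).astype(np.float64),K,np.array([k,0,0,0,0.])).reshape(h,w,2)
    z=d['z_map'].astype(float)
    P=np.stack([p[...,0]*z,p[...,1]*z,z],-1)
    W=(P-V[:3,3])@V[:3,:3]
    W[z==0]=np.nan
    return W
def ld(n): return dict(np.load('last_%s.npz'%n))
E
python3 - <<'E'
from h import *
s=env.get_state()
for k in s: print(k,np.round(s[k],4))
a=cam('scene');b=cam('top')
cv2.imwrite('pics/a.png',cv2.resize(a['color'],(800,500)));cv2.imwrite('pics/b.png',cv2.resize(b['color'],(800,500)))
for d in(a,b):print(np.round(d['view'],3).tolist(),d['k1'],np.round(d['camera_matrix'],1).tolist())
E
```

```text
clock 0.0
joint_pos [-1.3036  0.314   0.045   1.3036  0.      1.4312]
qvel [-0.0003 -0.0011  0.0013 -0.     -0.0007 -0.0006]
tau [-2.00000e-04 -4.80617e+01  2.98540e+01  1.89000e-02 -2.00000e-04
  0.00000e+00]
tcp_pos [ 0.2274 -0.5276  0.2304]
orientation [-9.000e-04  9.794e-01  2.020e-01 -0.000e+00]
wrist_force [ 0.5822 -0.475   0.0188]
ft_torque [ 0.0023 -0.0535 -0.006 ]
grip_force 0.0
finger_gap 0.0854
[[-0.777, -0.629, -0.014, 0.382], [-0.323, 0.418, -0.849, 0.274], [0.54, -0.655, -0.529, 0.803], [0.0, 0.0, 0.0, 1.0]] -0.0651046834938229 [[375.4, 0.0, 322.7], [0.0, 375.4, 196.6], [0.0, 0.0, 1.0]]
[[0.011, -1.0, 0.005, -0.013], [-0.984, -0.012, -0.179, 0.47], [0.179, -0.003, -0.984, 1.187], [0.0, 0.0, 0.0, 1.0]] 0.001052575155953579 [[447.5, 0.0, 328.0], [0.0, 447.5, 195.4], [0.0, 0.0, 1.0]]
```

View pics/a.png

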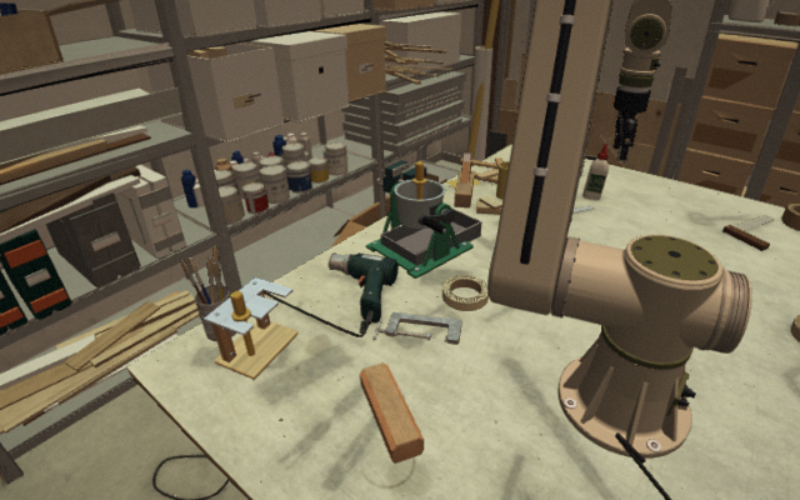

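View pics/b.png

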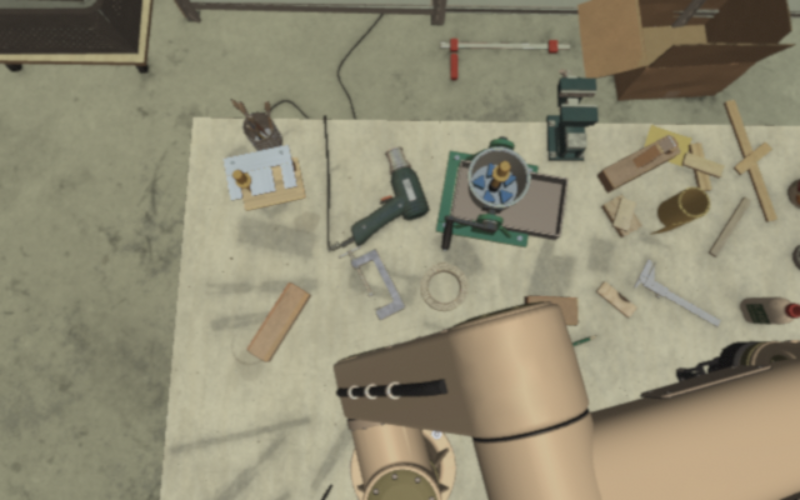

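The scene view shows the stand centre-right and the rack at the left. In the top view (800x500), the pot is at (497,178) with the spindle head at (503,170) and the crank grip at (447,235). The rack is at (263,175), with the taken slot at (242,180) and the free slot at (278,178). Next I'll take enlarged crops and the cloud.

```bash
python3 - <<'E'
from h import *
b=ld('top');c=b['color']
A=cv2.resize(c[100:205,335:475],(800,600),interpolation=cv2.INTER_CUBIC)
B=cv2.resize(c[105:180,165:265],(800,600),interpolation=cv2.INTER_CUBIC)
cv2.imwrite('pics/c.png',np.vstack([cv2.resize(A,(400,300)),cv2.resize(B,(400,300))]))
W=cloud(b)
# head tops
def sel(r0,r1,c0,c1,z0,z1):
    w=W[r0:r1,c0:c1].reshape(-1,3);return w[(w[:,2]>z0)&(w[:,2]<z1)]
h=sel(100,205,335,475,.19,.3);print('head',len(h),h.min(0),h.max(0),np.median(h,0))
rim=sel(100,205,335,475,.166,.176);(cx,cy),r=cv2.minEnclosingCircle(rim[:,:2].astype(np.float32));print('rim',len(rim),cx,cy,r)
hr=sel(105,180,165,265,.155,.2);print('hung',len(hr),hr.min(0),hr.max(0),np.median(hr,0))
pl=sel(105,180,165,265,.113,.127);print('plate',len(pl),cv2.minAreaRect(pl[:,:2].astype(np.float32)),pl[:,2].mean())
bs=sel(105,180,165,265,.005,.016);
tr=sel(100,205,335,475,.040,.052);print('tray rim',len(tr),cv2.minAreaRect(tr[:,:2].astype(np.float32)))
cr=sel(160,205,340,375,.10,.2);print('crank',len(cr),cr.min(0),cr.max(0),cr.mean(0), cv2.minAreaRect(cr[:,:2].astype(np.float32)))
# same from scene
W=cloud(ld('scene'))
q=W.reshape(-1,3)
for n,x0,x1,y0,y1,z0,z1 in(('head',.55,.75,-.25,-.1,.19,.3),('rim',.5,.8,-.3,-.05,.166,.176),('hung',.5,.75,.2,.5,.155,.2),('plate',.5,.75,.2,.5,.113,.127)):
    m=q[(q[:,0]>x0)&(q[:,0]<x1)&(q[:,1]>y0)&(q[:,1]<y1)&(q[:,2]>z0)&(q[:,2]<z1)]
    print(n,len(m)); 
    if len(m):print(m.min(0),m.max(0),np.median(m,0),cv2.minAreaRect(m[:,:2].astype(np.float32)))
E
```

```text
head 176 [ 0.57102416 -0.19777638  0.19048126] [ 0.60316938 -0.16626035  0.24479193] [ 0.58129291 -0.17972354  0.21571522]
rim 476 0.5422887802124023 -0.14390641450881958 0.12372355908155441
hung 74 [0.57666032 0.31751863 0.15627485] [0.68277779 0.35280942 0.17720043] [0.58518234 0.34122965 0.16879675]
plate 1528 ((0.6250864267349243, 0.31686538457870483), (0.13376979529857635, 0.14064432680606842), 13.695266723632812) 0.12016144774102525
tray rim 447 ((0.6261053085327148, -0.20408637821674347), (0.3550848364830017, 0.25975340604782104), 87.96076202392578)
crank 261 [ 0.43785913 -0.1233479   0.14013487] [ 0.5087247  -0.06711631  0.16992046] [ 0.47852119 -0.08555128  0.16198374] ((0.47083255648612976, -0.09521578252315521), (0.05042211338877678, 0.07057957351207733), 82.84239196777344)
head 141
[ 0.57276222 -0.19894105  0.19160757] [ 0.60584597 -0.16677403  0.24316837] [ 0.58474301 -0.17805044  0.21373264] ((0.5881699919700623, -0.18190667033195496), (0.03204713761806488, 0.028220077976584435), 26.377422332763672)
rim 212
[ 0.5001973  -0.24601924  0.16603261] [ 0.65162124 -0.08091739  0.1756902 ] [ 0.58290932 -0.17721616  0.17107165] ((0.5820775032043457, -0.15735763311386108), (0.12447244673967361, 0.18438854813575745), 13.892179489135742)
hung 318
[0.57758639 0.28198522 0.15507844] [0.74264261 0.35831237 0.18559567] [0.70313852 0.32703154 0.16807783] ((0.6589059829711914, 0.3242452144622803), (0.07644733786582947, 0.16412131488323212), 87.07251739501953)
plate 1341
[0.54715877 0.23016428 0.11301411] [0.73860598 0.38820596 0.12690165] [0.6049259  0.31521349 0.1186101 ] ((0.6499522924423218, 0.3200383484363556), (0.18356843292713165, 0.14109939336776733), 14.182607650756836)
```

View pics/c.png

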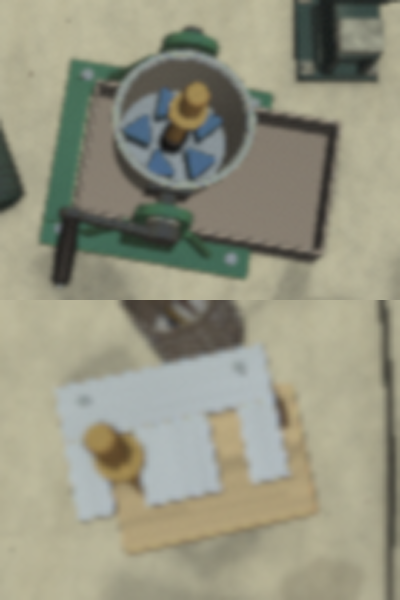

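The crops show the pot upright with five blue pieces round the sleeve, and the crank grip at lower left (65,245). The tray slopes down to the right, so the stand yaw is about -8.5°. In the lower crop, the free slot is the right opening (230,450) and the rack yaw is about +13.5°. Next come tighter fits.

```bash
python3 - <<'E'
from h import *
from scipy.optimize import least_squares as LS
for n in('top','scene'):
    q=cloud(ld(n)).reshape(-1,3);q=q[~np.isnan(q[:,0])]
    def box(x0,x1,y0,y1,z0,z1): return q[(q[:,0]>x0)&(q[:,0]<x1)&(q[:,1]>y0)&(q[:,1]<y1)&(q[:,2]>z0)&(q[:,2]<z1)]
    def circ(p,r,c0): 
        f=LS(lambda c:np.hypot(p[:,0]-c[0],p[:,1]-c[1])-r,c0,loss='soft_l1',f_scale=.001);return f.x,np.median(abs(f.fun))
    rim=box(.5,.67,-.26,-.1,.168,.174); d=np.hypot(rim[:,0]-.585,rim[:,1]-.178); rim=rim[(d>.045)&(d<.07)]
    print(n,'rim',circ(rim,.0595,[.585,-.178]),len(rim))
    top=box(.55,.63,-.22,-.14,.236,.25);print('head top',top.mean(0),len(top),(top.max(0)+top.min(0))/2,top[:,2].max())
    side=box(.55,.63,-.22,-.14,.202,.237);print('head side',circ(side,.011,[.585,-.18]))
    side=box(.56,.63,.3,.37,.131,.16);print('hung side',circ(side,.011,[.595,.337]),len(side))
    ht=box(.56,.63,.3,.37,.165,.18);print('hung top',(ht.max(0)+ht.min(0))/2)
    pl=box(.53,.72,.2,.4,.116,.124);hull=cv2.convexHull((pl[:,:2]*1000).astype(np.float32))
    print('plate',cv2.minAreaRect(hull))
    tr=box(.45,.72,-.34,-.08,.043,.049);print('tray',cv2.minAreaRect((tr[:,:2]*1000).astype(np.float32)),len(tr))
    tr=box(.4,.75,-.37,.0,.003,.012);print('green',cv2.minAreaRect((tr[:,:2]*1000).astype(np.float32)),len(tr))
    cr=box(.415,.475,-.12,-.04,.14,.175)
    if len(cr)>5: print('crank',cr.mean(0),cv2.fitLine(cr[:,:2].astype(np.float32),cv2.DIST_L2,0,.01,.01).ravel(),len(cr),cr.min(0),cr.max(0))
E
```

```text
top rim (array([ 0.585, -0.178]), np.float64(nan)) 0
head top [ 0.58604462 -0.1820894   0.24071123] 63 [ 0.58638048 -0.18241923  0.24060987] 0.24479193359414217
head side (array([ 0.58752124, -0.18301602]), np.float64(0.0003882656344639038))
hung side (array([0.58743517, 0.34446118]), np.float64(0.0004433640526021951)) 38
hung top [0.58605722 0.34292438 0.17113329]
plate ((633.807861328125, 319.0417785644531), (149.4950408935547, 140.68540954589844), 13.760229110717773)
tray ((577.4667358398438, -227.36203002929688), (245.41552734375, 169.78350830078125), 79.8749771118164) 193
green ((575.027587890625, -185.26339721679688), (368.3106384277344, 349.10186767578125), 89.65083312988281) 2194
crank [ 0.45697749 -0.07724051  0.16319883] [ 0.9785146  -0.20617743  0.4569775  -0.07724051] 109 [ 0.43785913 -0.08967046  0.15255714] [ 0.47489826 -0.06711631  0.16992046]
scene rim (array([ 0.585, -0.178]), np.float64(nan)) 0
head top [ 0.58787959 -0.18163796  0.23977619] 24 [ 0.58832235 -0.18351494  0.23965607] 0.2431683653036691
head side (array([ 0.59069844, -0.18610624]), np.float64(0.0010918020589868477))
hung side (array([0.58952205, 0.34110589]), np.float64(0.0007103510289244372)) 106
hung top [0.58752351 0.34222146 0.16751344]
plate ((636.26220703125, 316.57861328125), (154.8325653076172, 141.09938049316406), 14.182597160339355)
tray ((580.7919921875, -227.46885681152344), (243.38172912597656, 171.46426391601562), 81.00750732421875) 144
green ((522.6873779296875, -174.4420623779297), (312.3793640136719, 343.69970703125), 59.56719207763672) 697
crank [ 0.45570247 -0.0753897   0.15996589] [ 0.99966204 -0.02599606  0.45570245 -0.07538971] 76 [ 0.43880938 -0.08444175  0.14821681] [ 0.47339314 -0.06935644  0.16656479]
  return _methods._mean(a, axis=axis, dtype=dtype,
  ret = ret.dtype.type(ret / rcount)
```

Call:
apply_moves:
  rows:
    - {"xyz":[0,0,-40],"turn":[0,0,0],"grip":1}
    - {"xyz":[20,-8,-80],"turn":[0,0,0.05],"grip":0.8}
    - {"xyz":[55,-20,-110],"turn":[0,0,0.1],"grip":0.6}
    - {"xyz":[92,-34,-110],"turn":[0,0,0.166],"grip":0.6}
    - {"xyz":[129,-48,-110],"turn":[0,0,0.166],"grip":0.6}
    - {"xyz":[166,-62,-110],"turn":[0,0,0.166],"grip":0.6}
    - {"xyz":[203,-76,-110],"turn":[0,0,0.166],"grip":0.6}
    - {"xyz":[240,-90,-110],"turn":[0,0,0.166],"grip":0.6}
    - {"xyz":[277,-103,-110],"turn":[0,0,0.166],"grip":0.6}
    - {"xyz":[314,-117,-110],"turn":[0,0,0.166],"grip":0.6}
    - {"xyz":[351,-131,-110],"turn":[0,0,0.166],"grip":0.6}
    - {"xyz":[370,-138,-110],"turn":[0,0,0.166],"grip":0.6}

```text
clock: 1.1
tcp_pos: [0.5149, -0.2516, 0.3407]
orientation: [-0.001, 0.993, 0.122, 0.0]
wrist_force: [0.7, -0.9, -0.6]
finger_gap: 0.0511
grip_force: 0.0
```

```bash
python3 - <<'E'
from h import *
d=cam('wrist','w1.png');s=env.get_state();print(s['tcp_pos'],s['orientation'])
from scipy.optimize import least_squares as LS
W=cloud(d);q=W.reshape(-1,3);q=q[np.isfinite(q[:,0])]
print(len(q),np.nanmin(q,0),np.nanmax(q,0))
def box(x0,x1,y0,y1,z0,z1): return q[(q[:,0]>x0)&(q[:,0]<x1)&(q[:,1]>y0)&(q[:,1]<y1)&(q[:,2]>z0)&(q[:,2]<z1)]
def circ(p,r,c0):
    f=LS(lambda c:np.hypot(p[:,0]-c[0],p[:,1]-c[1])-r,c0,loss='soft_l1',f_scale=.001);return f.x,np.median(abs(f.fun))
for z0,z1 in((.202,.215),(.215,.237)):
    p=box(.55,.63,-.22,-.14,z0,z1)
    if len(p)>5: print('head',circ(p,.011,[.586,-.183]),len(p))
p=box(.55,.63,-.22,-.14,.239,.25)
if len(p): print('top',p.mean(0),(p.min(0)+p.max(0))/2,len(p))
p=box(.5,.67,-.26,-.1,.165,.175);print(len(p))
if len(p):
  p=p[abs(np.hypot(p[:,0]-.587,p[:,1]-.183)-.058)<.012];print('rim',len(p),circ(p,.0595,[.587,-.183]))
E
```

```text
[ 0.51628232 -0.25025125  0.34043224] [-1.19914087e-03  9.92431744e-01  1.22790682e-01  4.93097632e-04]
254972 [-0.26595777 -1.89502625 -0.7485377 ] [1.34154648 0.36970819 0.44380014]
head (array([ 0.58921104, -0.18485975]), np.float64(7.390988767887186e-05)) 28
head (array([ 0.58925637, -0.1848631 ]), np.float64(9.421222448575701e-05)) 98
top [ 0.58902103 -0.18605202  0.24167358] [ 0.58886551 -0.1854877   0.24167067] 468
3047
rim 0 (array([ 0.587, -0.183]), np.float64(nan))
  return _methods._mean(a, axis=axis, dtype=dtype,
  ret = ret.dtype.type(ret / rcount)
```

View pics/w1.png

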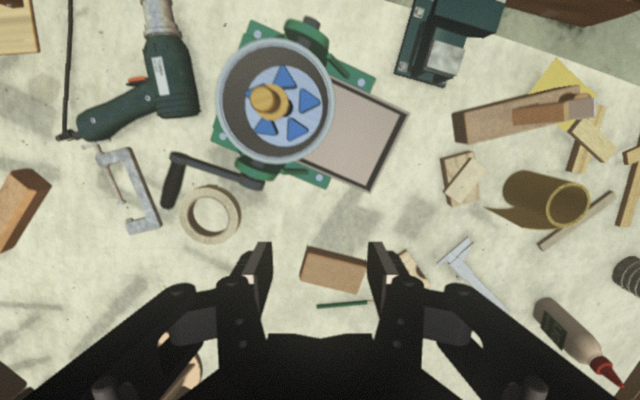

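The wrist view shows the head at (265,98), the rim circle centred near (275,100) and the crank grip at (172,180). I'll check why the rim selection came back empty.

```bash
python3 - <<'E'
from h import *
from scipy.optimize import least_squares as LS
d=ld('wrist');W=cloud(d)
for u,v in((275,38),(217,100),(334,105),(275,163),(265,98),(172,180),(168,200),(178,155)): print(u,v,np.round(W[v,u],4))
q=W[30:175,205:345].reshape(-1,3);q=q[(abs(q[:,2]-.171)<.004)]
r=np.hypot(q[:,0]-.587,q[:,1]+.183);print(len(q),np.histogram(r,10))
f=LS(lambda c:np.hypot(q[:,0]-c[0],q[:,1]-c[1])-.0585,[.585,-.18],loss='soft_l1',f_scale=.001);print(f.x,np.median(abs(f.fun)))
# grip
g=W[150:212,155:190].reshape(-1,3);g=g[(g[:,2]>.14)&(g[:,2]<.18)]
print(len(g),cv2.minAreaRect((g[:,:2]*1000).astype(np.float32)),cv2.fitLine(g[:,:2].astype(np.float32),cv2.DIST_HUBER,0,.01,.01).ravel(),g[:,2].max())
E
```

```text
275 38 [ 0.6788 -0.1463  0.0437]
217 100 [ 0.5794 -0.1255  0.1733]
334 105 [ 0.6033 -0.2452  0.1742]
275 163 [ 0.5293 -0.1978  0.1735]
265 98 [ 0.591  -0.1876  0.2421]
172 180 [ 0.4806 -0.085   0.1667]
168 200 [ 0.4548 -0.0822  0.1655]
178 155 [ 0.5096 -0.0862  0.161 ]
2893 (array([ 78, 193, 306, 370, 471, 491, 367, 298, 220,  99]), array([0.0514925 , 0.05296561, 0.05443872, 0.05591183, 0.05738494,
       0.05885805, 0.06033116, 0.06180427, 0.06327738, 0.06475049,
       0.0662236 ]))
[ 0.58907685 -0.1858077 ] 0.0018118002810020711
1030 ((474.4441223144531, -85.45954132080078), (23.632076263427734, 71.58299255371094), 82.83048248291016) [ 0.9886653  -0.1501364   0.47953558 -0.08605719] 0.1700679194143301
```

Call:
apply_moves:
  rows:
    - {"xyz":[0,0,0],"turn":[0,0,0],"grip":0.6}
    - {"xyz":[0,0,0],"turn":[0,0,0],"grip":0.6}

```text
clock: 1.32
tcp_pos: [0.5126, -0.2548, 0.3408]
orientation: [-0.0, 0.993, 0.121, -0.001]
wrist_force: [-0.8, 0.1, -0.3]
finger_gap: 0.0511
grip_force: 0.0
```

Call:
apply_moves:
  rows:
    - {"xyz":[30,-17,0],"turn":[0,0,0],"grip":0.6}
    - {"xyz":[62,-34,20],"turn":[0,0,0],"grip":0.6}
    - {"xyz":[85,-47,45],"turn":[0,0,0],"grip":0.6}
    - {"xyz":[90,-50,70],"turn":[0,0,0],"grip":0.6}
    - {"xyz":[90,-50,70],"turn":[0,0,0],"grip":0.6}
    - {"xyz":[90,-50,70],"turn":[0,0,0],"grip":0.6}
    - {"xyz":[90,-50,70],"turn":[0,0,0],"grip":0.6}

```text
clock: 1.9
tcp_pos: [0.5875, -0.1866, 0.2728]
orientation: [0.0, 0.993, 0.119, 0.0]
wrist_force: [0.7, 0.3, -0.1]
finger_gap: 0.0514
grip_force: 0.0
```

```bash
python3 - <<'E'
from h import *
from scipy.optimize import least_squares as LS
d=cam('wrist','w2.png');s=env.get_state();print(s['tcp_pos'])
q=cloud(d).reshape(-1,3);q=q[np.isfinite(q[:,0])]
def box(x0,x1,y0,y1,z0,z1): return q[(q[:,0]>x0)&(q[:,0]<x1)&(q[:,1]>y0)&(q[:,1]<y1)&(q[:,2]>z0)&(q[:,2]<z1)]
def circ(p,r,c0):
    f=LS(lambda c:np.hypot(p[:,0]-c[0],p[:,1]-c[1])-r,c0,loss='soft_l1',f_scale=.001);return f.x,np.median(abs(f.fun))
for z0,z1 in((.202,.215),(.215,.237)):
    p=box(.57,.61,-.205,-.165,z0,z1)
    if len(p)>5: print('head',circ(p,.011,[.586,-.183]),len(p))
p=box(.57,.61,-.205,-.165,.238,.25)
if len(p): print('top',p.mean(0),(p.min(0)+p.max(0))/2,len(p))
E
```

```text
[ 0.58792702 -0.18672337  0.27344432]
head (array([ 0.58860474, -0.18550921]), np.float64(0.00010878580808952945)) 90
head (array([ 0.58865296, -0.18545403]), np.float64(0.0001340387614026028)) 266
top [ 0.59036573 -0.18501206  0.2415061 ] [ 0.58979487 -0.18530456  0.24072539] 716
```

Call:
apply_moves:
  rows:
    - {"xyz":[0,0,25],"turn":[0,0,0],"grip":0.6}
    - {"xyz":[0,0,50],"turn":[0,0,0],"grip":0.6}
    - {"xyz":[0,0,66],"turn":[0,0,0],"grip":0.6}
    - {"xyz":[0,0,66],"turn":[0,0,0],"grip":0.6}
    - {"xyz":[0,0,66],"turn":[0,0,0],"grip":0.4}
    - {"xyz":[0,0,66],"turn":[0,0,0],"grip":0.3}
    - {"xyz":[0,0,66],"turn":[0,0,0],"grip":0.2}
    - {"xyz":[0,0,66],"turn":[0,0,0],"grip":0.1}
    - {"xyz":[0,0,66],"turn":[0,0,0],"grip":0}
    - {"xyz":[0,0,66],"turn":[0,0,0],"grip":0}
    - {"xyz":[0,0,66],"turn":[0,0,0],"grip":0}
  force: 60

```text
clock: 2.87
tcp_pos: [0.5893, -0.1856, 0.2081]
orientation: [0.001, 0.993, 0.12, 0.002]
wrist_force: [-1.2, 0.2, 6.5]
finger_gap: 0.0206
grip_force: 58.9
```

Call:
apply_moves:
  rows:
    - {"xyz":[0,0,-4],"turn":[0,0,0],"grip":0}
    - {"xyz":[0,0,-12],"turn":[0,0,0],"grip":0}
    - {"xyz":[0,0,-22],"turn":[0,0,0],"grip":0}
    - {"xyz":[0,0,-32],"turn":[0,0,0],"grip":0}
    - {"xyz":[0,0,-42],"turn":[0,0,0],"grip":0}
    - {"xyz":[0,0,-54],"turn":[0,0,0],"grip":0}
    - {"xyz":[0,0,-68],"turn":[0,0,0],"grip":0}
    - {"xyz":[0,0,-84],"turn":[0,0,0],"grip":0}
    - {"xyz":[0,0,-100],"turn":[0,0,0],"grip":0}
    - {"xyz":[0,0,-114],"turn":[0,0,0],"grip":0}
    - {"xyz":[0,0,-120],"turn":[0,0,0],"grip":0}
    - {"xyz":[0,0,-120],"turn":[0,0,0],"grip":0}

```text
clock: 3.87
tcp_pos: [0.589, -0.1853, 0.3277]
orientation: [0.001, 0.993, 0.12, 0.002]
wrist_force: [0.2, -0.4, -2.3]
finger_gap: 0.0204
grip_force: 58.8
```

```bash
python3 - <<'E'
from h import *
s=env.get_state();print(s['tcp_pos'],s['orientation'],s['wrist_force'])
a=cam('scene');w=cam('wrist')
c=np.vstack([cv2.resize(a['color'][60:220,220:420],(500,400)),np.zeros((0,500,3),np.uint8)])
cv2.imwrite('pics/s3.png',np.hstack([cv2.resize(a['color'][60:220,270:400],(325,400)),cv2.resize(w['color'],(475,400))]))
q=cloud(a).reshape(-1,3)
for z0,z1 in((.23,.25),(.25,.27),(.27,.29),(.29,.305)):
    p=q[(abs(q[:,0]-.589)<.04)&(abs(q[:,1]+.185)<.03)&(q[:,2]>z0)&(q[:,2]<z1)]
    print(z0,len(p),p.mean(0) if len(p) else 0)
E
```

```text
[ 0.58895853 -0.1852915   0.32769183] [0.00106961 0.9927582  0.12011363 0.00164973] [ 0.16998795 -0.35451561 -2.2754329 ]
0.23 33 [ 0.58728535 -0.18114964  0.24025113]
0.25 32 [ 0.58854243 -0.18195789  0.26012821]
0.27 32 [ 0.58782991 -0.18169634  0.2800173 ]
0.29 25 [ 0.58763696 -0.18106611  0.29757147]
```

View pics/s3.png

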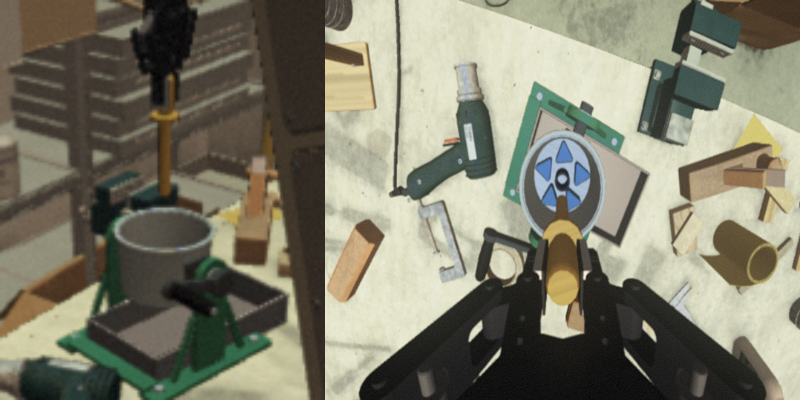

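The spindle hangs straight in the fingers, well clear of the pot, and the pieces are undisturbed. Next I'll carry it to the front of the rack.

Call:
apply_moves:
  rows:
    - {"xyz":[1,-12,0],"turn":[0,0,0],"grip":0}
    - {"xyz":[3,-40,0],"turn":[0,0,0],"grip":0}
    - {"xyz":[5,-80,0],"turn":[0,0,0],"grip":0}
    - {"xyz":[8,-120,0],"turn":[0,0,0],"grip":0}
    - {"xyz":[11,-160,0],"turn":[0,0,0],"grip":0}
    - {"xyz":[14,-200,0],"turn":[0,0,0],"grip":0}
    - {"xyz":[17,-240,0],"turn":[0,0,0],"grip":0}
    - {"xyz":[20,-280,0],"turn":[0,0,0],"grip":0}
    - {"xyz":[22,-320,0],"turn":[0,0,0],"grip":0}
    - {"xyz":[25,-360,0],"turn":[0,0,0],"grip":0}
    - {"xyz":[28,-400,0],"turn":[0,0,0],"grip":0}
    - {"xyz":[30,-430,0],"turn":[0,0,0],"grip":0}

```text
clock: 4.97
tcp_pos: [0.5157, 0.2308, 0.3244]
orientation: [-0.007, 0.991, 0.136, -0.002]
wrist_force: [-0.5, 0.7, -2.4]
finger_gap: 0.0208
grip_force: 59.1
```

Call:
apply_moves:
  rows:
    - {"xyz":[0,-13,10],"turn":[0,0,0],"grip":0}
    - {"xyz":[0,-13,40],"turn":[0,0,0],"grip":0}
    - {"xyz":[0,-13,70],"turn":[0,0,0],"grip":0}
    - {"xyz":[0,-13,80],"turn":[0,0,0],"grip":0}
    - {"xyz":[0,-13,80],"turn":[0,0,0],"grip":0}
    - {"xyz":[0,-13,80],"turn":[0,0,0],"grip":0}
    - {"xyz":[0,-13,80],"turn":[0,0,0],"grip":0}

```text
clock: 5.55
tcp_pos: [0.5175, 0.2325, 0.2469]
orientation: [-0.008, 0.991, 0.136, -0.0]
wrist_force: [0.7, 0.9, -1.5]
finger_gap: 0.0206
grip_force: 59.1
```

```bash
python3 - <<'E'
from h import *
s=env.get_state();print(s['tcp_pos'],s['orientation'],s['wrist_force'])
w=cam('wrist','w4.png');b=cam('top')
q=cloud(w).reshape(-1,3)
p=q[(q[:,0]>.52)&(q[:,0]<.75)&(q[:,1]>.18)&(q[:,1]<.45)&(abs(q[:,2]-.12)<.006)];print(len(p),cv2.minAreaRect((p[:,:2]*1000).astype(np.float32)),p[:,2].mean())
# occupancy in rack frame yaw 13.8
a=np.deg2rad(13.8);X=p[:,0]*np.cos(a)+p[:,1]*np.sin(a);Y=-p[:,0]*np.sin(a)+p[:,1]*np.cos(a)
g,xe,ye=np.histogram2d(X,Y,bins=[np.arange(.58,.76,.006),np.arange(.08,.26,.003)])
print(ye[0],xe[0])
for i,r in enumerate(g): print('%.3f '%xe[i]+''.join('#' if v else '.' for v in r))
t=[.5125,.2523]
print('tcp rack',s['tcp_pos'][0]*np.cos(a)+s['tcp_pos'][1]*np.sin(a),-s['tcp_pos'][0]*np.sin(a)+s['tcp_pos'][1]*np.cos(a))
E
```

```text
[0.51752341 0.23249904 0.24689434] [-8.32150261e-03  9.90681255e-01  1.35946200e-01 -1.87234638e-04] [ 0.66638195  0.94615784 -1.47166039]
14157 ((609.0056762695312, 309.9739074707031), (94.27618408203125, 140.8431854248047), 13.483689308166504) 0.12007269660622935
0.08 0.58
0.580 ...........................................................
0.586 ...........................................................
0.592 ...........................................................
0.598 ...........................................................
0.604 ...........................................................
0.610 ...........................................................
0.616 ..#########.....##################......#########..........
0.622 ..#########.....##################......#########..........
0.628 .##########.....##################......#########..........
0.634 .##########.....#################################..........
0.640 ..#########.....#################################..........
0.646 .##########.....###################..........####..........
0.652 ..#########.....##########
[... 503 characters left out ...]
################################################..........
0.706 .################################################..........
0.712 .......#...............##..................................
0.718 ...........................................................
0.724 ...........................................................
0.730 ...........................................................
0.736 ...........................................................
0.742 ...........................................................
0.748 ...........................................................
0.754 ...........................................................
tcp rack 0.5580435236514097 0.10234113685905631
```

View pics/w4.png

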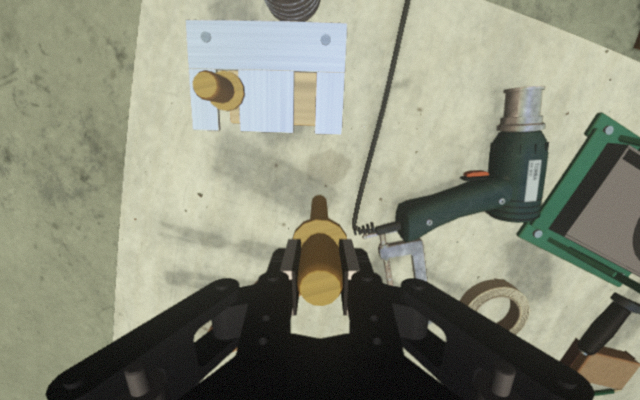

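The rack's free slot shows at (305,98) in the wrist image, with the held spindle's head at (322,270). I'll work out the slot edges and the held spindle's axis from this same picture, plus the tilt correction.

```bash
cat >> h.py <<'E'
def rackfit(d,a,zt=.120):
    q=cloud(d).reshape(-1,3);q=q[np.isfinite(q[:,0])]
    c,s=np.cos(a),np.sin(a)
    p=q[(q[:,0]>.52)&(q[:,0]<.75)&(q[:,1]>.18)&(q[:,1]<.45)&(abs(q[:,2]-zt)<.004)]
    X=p[:,0]*c+p[:,1]*s;Y=-p[:,0]*s+p[:,1]*c
    m=(X>.625)&(X<.658)
    y=Y[m];l=np.sort(y[y<.1205])[::-1][:60];r=np.sort(y[y>.1205])[:60]
    e=Y[m];mid=X[(Y>.135)&(Y<.175)]
    print('slot Y edges',np.median(l),np.median(r),'centre',(np.median(l)+np.median(r))/2,'outer -y',np.percentile(Y[m],.3),'front X',np.percentile(mid,.5),'end X',np.percentile(X[abs(Y-.1205)<.004],1))
E
python3 - <<'E'
from h import *
from scipy.optimize import least_squares as LS
w=ld('wrist');b=ld('top')
for deg in(13.5,13.8,14.1):
    for d in(w,b): rackfit(d,np.deg2rad(deg))
s=env.get_state();tq=s['orientation'];Rt=R.from_quat([tq[1],tq[2],tq[3],tq[0]])
a=np.deg2rad(13.8);Rg=R.from_quat([np.cos(a/2),np.sin(a/2),0,0])
print('turn',(Rt.inv()*Rg).as_rotvec())
q=cloud(w).reshape(-1,3);q=q[np.isfinite(q[:,0])]
v=(q-s['tcp_pos'])@Rt.as_matrix()  # tool coords
for z0,z1,r in((-.03,.002,.011),(.02,.06,.007),(.06,.1,.007),):
    p=v[(abs(v[:,0])<.03)&(abs(v[:,1])<.0105 if r>.01 else abs(v[:,1])<.02)&(v[:,2]>z0)&(v[:,2]<z1)]
    f=LS(lambda c:np.hypot(p[:,0]-c[0],p[:,1]-c[1])-r,[0,0],loss='soft_l1',f_scale=.001);print('axis tool',z0,len(p),f.x,np.median(abs(f.fun)))
p=v[(abs(v[:,0])<.03)&(abs(v[:,1])<.02)&(v[:,2]>.0)&(v[:,2]<.13)];print(np.percentile(p[:,2],99.7))
E
```

```text
slot Y edges 0.11346778811455613 0.13448649520356626 centre 0.1239771416590612 outer -y 0.0893998122271715 front X 0.6179413581346623 end X 0.6710459996776564
  return _methods._mean(a, axis=axis, dtype=dtype,
  ret = ret.dtype.type(ret / rcount)
Traceback (most recent call last):
  File "h.py", line 28, in rackfit
    print('slot Y edges',np.median(l),np.median(r),'centre',(np.median(l)+np.median(r))/2,'outer -y',np.percentile(Y[m],.3),'front X',np.percentile(mid,.5),'end X',np.percentile(X[abs(Y-.1205)<.004],1))
                                                                                                                                      ~~~~~~~~~~~~~^^^^^^^^
IndexError: index -1 is out of bounds for axis 0 with size 0
```

```bash
python3 - 2>/dev/null <<'E'
from h import *
from scipy.optimize import least_squares as LS
w=ld('wrist')
for deg in(13.3,13.8,14.1): rackfit(w,np.deg2rad(deg))
s=env.get_state();tq=s['orientation'];Rt=R.from_quat([tq[1],tq[2],tq[3],tq[0]])
a=np.deg2rad(13.7);Rg=R.from_quat([np.cos(a/2),np.sin(a/2),0,0])
print('turn',(Rt.inv()*Rg).as_rotvec())
q=cloud(w).reshape(-1,3);q=q[np.isfinite(q[:,0])]
v=(q-s['tcp_pos'])@Rt.as_matrix()
for z0,z1,r,yl in((-.03,.002,.011,.0095),(.02,.06,.007,.02),(.06,.1,.007,.02)):
    p=v[(abs(v[:,0])<.03)&(abs(v[:,1])<yl)&(v[:,2]>z0)&(v[:,2]<z1)]
    f=LS(lambda c:np.hypot(p[:,0]-c[0],p[:,1]-c[1])-r,[0,0],loss='soft_l1',f_scale=.001);print('axis tool',z0,len(p),f.x,np.median(abs(f.fun)))
p=v[(abs(v[:,0])<.03)&(abs(v[:,1])<.02)&(v[:,2]>.0)&(v[:,2]<.13)];print(np.percentile(p[:,2],99.7))
E
```

```text
slot Y edges 0.11572252351179906 0.13676596034348365 centre 0.12624424192764136 outer -y 0.09161635787203135 front X 0.6174076182931436 end X 0.6703894718451735
slot Y edges 0.11008310129146343 0.131079669022512 centre 0.12058138515698771 outer -y 0.08603086789576275 front X 0.6186575120518737 end X 0.6717678257779022
slot Y edges 0.10669539648454072 0.1277333628992186 centre 0.11721437969187967 outer -y 0.08263408189811972 front X 0.6195440226486336 end X 0.6723894803020971
turn [-0.01664735 -0.00283756  0.03404153]
axis tool -0.03 1065 [-0.00035562  0.00060024] 0.00022669538206001281
axis tool 0.02 94 [-0.00076679  0.00012668] 0.000108146274307466
axis tool 0.06 217 [-9.11792940e-04  2.80341389e-05] 0.0001006818767522932
0.10691213454124968
```

Call:
apply_moves:
  rows:
    - {"xyz":[0,-5,5],"turn":[-0.008,-0.001,0.017],"grip":0}
    - {"xyz":[0,-12,20],"turn":[-0.017,-0.003,0.034],"grip":0}
    - {"xyz":[0,-18,45],"turn":[-0.017,-0.003,0.034],"grip":0}
    - {"xyz":[0,-19,65],"turn":[-0.017,-0.003,0.034],"grip":0}
    - {"xyz":[0,-19,70],"turn":[-0.017,-0.003,0.034],"grip":0}
    - {"xyz":[0,-19,70],"turn":[-0.017,-0.003,0.034],"grip":0}
    - {"xyz":[0,-19,70],"turn":[-0.017,-0.003,0.034],"grip":0}
    - {"xyz":[0,-19,70],"turn":[-0.017,-0.003,0.034],"grip":0}

```text
clock: 6.32
tcp_pos: [0.5179, 0.2324, 0.1774]
orientation: [-0.008, 0.991, 0.136, -0.002]
wrist_force: [0.6, -0.3, -1.2]
finger_gap: 0.0206
grip_force: 59.2
```

```bash
cat > m.py <<'E'
from h import *
from scipy.optimize import least_squares as LS
s=env.get_state();w=cam('wrist','w_%.2f.png'%s['clock'])
tq=s['orientation'];Rt=R.from_quat([tq[1],tq[2],tq[3],tq[0]])
a=np.deg2rad(13.7);Rg=R.from_quat([np.cos(a/2),np.sin(a/2),0,0])
print(s['tcp_pos'],'turn',(Rt.inv()*Rg).as_rotvec(),s['wrist_force'])
q=cloud(w).reshape(-1,3);q=q[np.isfinite(q[:,0])]
v=(q-s['tcp_pos'])@Rt.as_matrix()
# plate in tool coords: horizontal coordinates
zt=s['tcp_pos'][2]-.12
p=v[(abs(v[:,2]-zt)<.004)&(v[:,0]>.02)&(v[:,0]<.2)&(abs(v[:,1])<.12)]
for x0 in np.arange(.03,.13,.01):
    y=np.sort(p[(p[:,0]>x0)&(p[:,0]<x0+.01)][:,1])
    if len(y)>50:
        g=np.diff(y);i=[j for j in np.where(g>.005)[0]];print('x %.3f'%x0,[(round(y[j]*1000,1),round(y[j+1]*1000,1)) for j in i],round(y[0]*1000,1),round(y[-1]*1000,1))
for z0,z1,r,yl in((-.03,.002,.011,.0095),(.02,.06,.007,.02),(.06,.1,.007,.02)):
    p=v[(abs(v[:,0])<.03)&(abs(v[:,1])<yl)&(v[:,2]>z0)&(v[:,2]<z1)]
    if len(p)>9:
        f=LS(lambda c:np.hypot(p[:,0]-c[0],p[:,1]-c[1])-r,[0,0],loss='soft_l1',f_scale=.001);print('axis tool',z0,len(p),f.x)
E
python3 m.py 2>/dev/null
```

```text
[0.51790035 0.23242445 0.17737365] turn [-0.01612363  0.00130081  0.03367874] [ 0.60602727 -0.28113454 -1.23811018]
x 0.060 [(np.float64(-94.8), np.float64(-75.6)), (np.float64(-25.5), np.float64(-5.5))] -119.8 19.4
x 0.070 [(np.float64(-94.7), np.float64(-75.7)), (np.float64(-25.2), np.float64(-5.4))] -119.6 19.8
x 0.080 [(np.float64(-24.8), np.float64(-4.7))] -119.8 20.2
x 0.090 [(np.float64(-107.0), np.float64(-81.3)), (np.float64(-24.6), np.float64(-4.6))] -119.3 20.7
x 0.100 [(np.float64(-23.7), np.float64(-3.9))] -83.3 21.0
x 0.110 [] -118.6 21.5
x 0.120 [] -119.1 21.2
axis tool -0.03 1036 [1.86343502e-05 3.63786459e-04]
axis tool 0.02 95 [-0.00035028 -0.0001143 ]
axis tool 0.06 217 [-0.00049148 -0.00022938]
```

```bash
python3 -c "
from h import *
s=env.get_state();print(np.round(s['joint_pos'],3))"
```

```text
[ 0.272  0.319 -0.079  1.174  0.016  3.141]
```

Joint 6 is at its range limit, which is why the sideways shift and the turn were not carried out. The spindle is round, so I'll use a tool yaw of about 33.7° instead.

Call:
apply_moves:
  rows:
    - {"xyz":[0,0,0],"turn":[-0.008,0,-0.08],"grip":0}
    - {"xyz":[0,0,0],"turn":[-0.016,-0.002,-0.18],"grip":0}
    - {"xyz":[0,0,0],"turn":[-0.016,-0.003,-0.28],"grip":0}
    - {"xyz":[0,0,0],"turn":[-0.016,-0.003,-0.316],"grip":0}
    - {"xyz":[0,0,0],"turn":[-0.016,-0.003,-0.316],"grip":0}
    - {"xyz":[0,0,0],"turn":[-0.016,-0.003,-0.316],"grip":0}
    - {"xyz":[0,0,0],"turn":[-0.016,-0.003,-0.316],"grip":0}

```text
clock: 6.95
tcp_pos: [0.5172, 0.2323, 0.1765]
orientation: [-0.0, 0.957, 0.29, -0.001]
wrist_force: [-0.0, 0.6, -2.0]
finger_gap: 0.0203
grip_force: 59.2
```

```bash
sed -i 's/np.deg2rad(13.7)/np.deg2rad(33.7)/' m.py; cat >> m.py <<'E'
ph=np.deg2rad(13.7);U=np.array([[np.cos(ph),np.sin(ph)],[-np.sin(ph),np.cos(ph)]])
H=(q-s['tcp_pos']);h=H[:,:2]@U.T
p=np.c_[h,q[:,2]];p=p[(abs(q[:,2]-.12)<.004)&(h[:,0]>.0)&(h[:,0]<.2)&(abs(h[:,1])<.13)]
print('rack axes, rel. to TCP, mm')
for x0 in np.arange(-.01,.13,.01):
    y=np.sort(p[(p[:,0]>x0)&(p[:,0]<x0+.01)][:,1])
    if len(y)>50:
        g=np.diff(y);print('X %.3f'%x0,[(round(float(y[j])*1000,1),round(float(y[j+1])*1000,1)) for j in np.where(g>.005)[0]],round(y[0]*1000,1),round(y[-1]*1000,1))
print('front',np.percentile(p[:,0],.3)*1000)
for z0 in(.08,.09,.1,.11):
    r=v[(abs(v[:,0])<.012)&(abs(v[:,1])<.009)&(abs(v[:,2]-z0)<.005)];print(z0,len(r),r[:,2].max() if len(r) else 0)
E
python3 m.py 2>/dev/null|grep -v '^x'
```

```text
[0.51724212 0.23234727 0.17649063] turn [-0.00085475  0.00266359 -0.0002993 ] [-0.01789865  0.61746389 -1.95266407]
axis tool -0.03 1047 [-0.00018985  0.00046068]
axis tool 0.02 94 [-5.26359715e-04 -6.90585506e-05]
axis tool 0.06 217 [-0.0006769  -0.00014599]
rack axes, rel. to TCP, mm
X 0.000 [] -4.7 6.7
X 0.060 [(8.6, 28.7), (78.3, 98.0)] -16.5 123.8
X 0.070 [(8.6, 28.7), (78.8, 84.1), (87.7, 97.9)] -16.8 123.7
X 0.080 [(8.7, 28.7), (83.6, 97.4)] -16.6 123.4
X 0.090 [(8.6, 28.5), (73.2, 114.0)] -16.6 124.1
X 0.100 [(8.4, 28.6), (78.8, 121.9)] -16.3 123.5
X 0.110 [] -16.5 101.6
X 0.120 [] -16.6 91.8
X 0.130 [] -16.3 61.7
front 60.36595657601987
0.08 50 0.08467888162653263
0.09 51 0.09481643194591768
0.1 40 0.10463273340550318
0.11 11 0.10780743544020385
```

Call:
apply_moves:
  rows:
    - {"xyz":[3,-9,10],"turn":[0,0.002,0],"grip":0}
    - {"xyz":[6.4,-17.6,25],"turn":[0,0.002,0],"grip":0}
    - {"xyz":[6.4,-17.6,36],"turn":[0,0.002,0],"grip":0}
    - {"xyz":[6.4,-17.6,37],"turn":[0,0.002,0],"grip":0}
    - {"xyz":[6.4,-17.6,37],"turn":[0,0.002,0],"grip":0}
    - {"xyz":[15.8,-14.2,37],"turn":[0,0.002,0],"grip":0}
    - {"xyz":[29.9,-9,37],"turn":[0,0.002,0],"grip":0}
    - {"xyz":[34.6,-7.3,37],"turn":[0,0.002,0],"grip":0}
    - {"xyz":[34.6,-7.3,37],"turn":[0,0.002,0],"grip":0}
    - {"xyz":[34.6,-7.3,37],"turn":[0,0.002,0],"grip":0}

```text
clock: 7.83
tcp_pos: [0.5413, 0.2575, 0.1388]
orientation: [-0.0, 0.957, 0.29, -0.001]
wrist_force: [-0.0, 0.1, -2.3]
finger_gap: 0.0201
grip_force: 59.3
```

```bash
python3 m.py 2>/dev/null|grep -v '^x'
```

```text
[0.54132273 0.257453   0.1387954 ] turn [-0.0013722   0.0020072   0.00055098] [-0.02085917  0.1180384  -2.29990972]
axis tool -0.03 1040 [-0.00019229  0.00045961]
axis tool 0.02 96 [-5.09904444e-04 -5.67346106e-05]
axis tool 0.06 213 [-0.00066126 -0.00011421]
rack axes, rel. to TCP, mm
X 0.030 [(-9.9, 9.9), (60.0, 79.5)] -35.2 104.9
X 0.040 [(-9.9, 9.9), (60.0, 79.6)] -35.1 104.9
X 0.050 [(-10.0, 9.8), (62.9, 80.3)] -35.3 105.0
X 0.060 [(-10.0, 9.9), (55.1, 103.3)] -35.1 104.8
X 0.070 [(-9.8, 9.9), (61.3, 82.3), (83.5, 92.6)] -34.9 105.2
X 0.080 [] -35.3 105.0
X 0.090 [] -35.4 105.1
X 0.100 [] -35.4 104.1
X 0.110 [] -35.4 79.1
X 0.120 [] -35.4 51.0
front 31.427843898979713
0.08 52 0.0848987400664598
0.09 52 0.09493779892796993
0.1 40 0.10479128453184063
0.11 12 0.10849929186898104
```

Call:
apply_moves:
  rows:
    - {"xyz":[0,0,-2],"turn":[0,0.001,0],"grip":0}
    - {"xyz":[11.3,4.1,-2],"turn":[0,0.001,0],"grip":0}
    - {"xyz":[22.6,8.2,-2],"turn":[0,0.001,0],"grip":0}
    - {"xyz":[33.8,12.3,-2],"turn":[0,0.001,0],"grip":0}
    - {"xyz":[45.1,16.4,-2],"turn":[0,0.001,0],"grip":0}
    - {"xyz":[56.4,20.5,-2],"turn":[0,0.001,0],"grip":0}
    - {"xyz":[65.8,23.9,-2],"turn":[0,0.001,0],"grip":0}
    - {"xyz":[65.8,23.9,-2],"turn":[0,0.001,0],"grip":0}
    - {"xyz":[65.8,23.9,-2],"turn":[0,0.001,0],"grip":0}

```text
clock: 8.63
tcp_pos: [0.6089, 0.274, 0.1403]
orientation: [-0.0, 0.957, 0.29, -0.001]
wrist_force: [0.1, -0.3, -1.7]
finger_gap: 0.0207
grip_force: 59.3
```

Call:
apply_moves:
  rows:
    - {"xyz":[1.9,0.7,0],"turn":[0,0,0],"grip":0}
    - {"xyz":[3.3,1.2,0],"turn":[0,0,0],"grip":0}
    - {"xyz":[4.2,1.5,0],"turn":[0,0,0],"grip":0}
    - {"xyz":[4.7,1.7,0],"turn":[0,0,0],"grip":0}
    - {"xyz":[4.7,1.7,0],"turn":[0,0,0],"grip":0}

```text
clock: 9.05
tcp_pos: [0.6141, 0.2754, 0.1406]
orientation: [-0.0, 0.957, 0.29, -0.001]
wrist_force: [0.3, -0.6, -2.1]
finger_gap: 0.0206
grip_force: 59.3
```

```bash
python3 m.py 2>/dev/null|grep -v '^x'
```

```text
[0.61411926 0.27538906 0.14061084] turn [-0.0012777   0.00080615  0.00083529] [ 0.33487401 -0.55661272 -2.11616314]
axis tool -0.03 1045 [-0.00016188  0.00047008]
axis tool 0.02 1744 [ 0.01983028 -0.00022879]
rack axes, rel. to TCP, mm
X 0.000 [(-14.8, 11.8)] -35.1 104.3
X 0.010 [] -35.5 104.4
X 0.020 [] -35.5 104.6
X 0.030 [] -35.7 104.7
X 0.040 [] -35.5 104.6
X 0.110 [(-3.8, 33.7)] -9.1 36.2
X 0.120 [(-3.5, 32.0)] -5.1 38.0
front 0.3349901047851201
0.08 0 0
0.09 0 0
0.1 0 0
0.11 0 0
```

Call:
apply_moves:
  rows:
    - {"xyz":[0.5,0.2,0],"turn":[0,0,0],"grip":0}
    - {"xyz":[0.9,0.3,0],"turn":[0,0,0],"grip":0}
    - {"xyz":[1.4,0.5,0],"turn":[0,0,0],"grip":0}
    - {"xyz":[1.4,0.5,0],"turn":[0,0,0],"grip":0}

```text
clock: 9.43
tcp_pos: [0.6158, 0.2757, 0.1404]
orientation: [-0.0, 0.957, 0.29, -0.001]
wrist_force: [-0.0, -0.4, -2.3]
finger_gap: 0.0207
grip_force: 59.3
```

Call:
apply_moves:
  rows:
    - {"xyz":[0.5,0.2,0],"turn":[0,0,0],"grip":0}
    - {"xyz":[0.9,0.3,0],"turn":[0,0,0],"grip":0}
    - {"xyz":[0.9,0.3,0],"turn":[0,0,0],"grip":0}

```text
clock: 9.68
tcp_pos: [0.6166, 0.276, 0.1404]
orientation: [-0.0, 0.957, 0.29, -0.001]
wrist_force: [-0.5, 0.0, -2.2]
finger_gap: 0.0205
grip_force: 59.3
```

Call:
apply_moves:
  rows:
    - {"xyz":[0.5,0.2,0],"turn":[0,0,0],"grip":0}
    - {"xyz":[0.9,0.3,0],"turn":[0,0,0],"grip":0}
    - {"xyz":[0.9,0.3,0],"turn":[0,0,0],"grip":0}

```text
clock: 9.93
tcp_pos: [0.6169, 0.2761, 0.1403]
orientation: [-0.0, 0.957, 0.29, -0.001]
wrist_force: [-2.0, -0.3, -0.7]
finger_gap: 0.0208
grip_force: 59.3
```

Call:
apply_moves:
  rows:
    - {"xyz":[0.5,0.2,0],"turn":[0,0,0],"grip":0}
    - {"xyz":[0.9,0.3,0],"turn":[0,0,0],"grip":0}
    - {"xyz":[0.9,0.3,0],"turn":[0,0,0],"grip":0}

```text
clock: 10.18
tcp_pos: [0.6171, 0.2762, 0.1404]
orientation: [-0.001, 0.957, 0.29, -0.002]
wrist_force: [-6.7, -1.6, 1.6]
finger_gap: 0.0204
grip_force: 59.4
```

Call:
apply_moves:
  rows:
    - {"xyz":[-0.9,-0.3,0],"turn":[0,0,0],"grip":0}
    - {"xyz":[-0.9,-0.3,1],"turn":[0,0,0],"grip":0}
    - {"xyz":[-0.9,-0.3,2],"turn":[0,0,0],"grip":0}
    - {"xyz":[-0.9,-0.3,3],"turn":[0,0,0],"grip":0}
    - {"xyz":[-0.9,-0.3,4],"turn":[0,0,0],"grip":0}
    - {"xyz":[-0.9,-0.3,4],"turn":[0,0,0],"grip":0}

```text
clock: 10.68
tcp_pos: [0.617, 0.2762, 0.1363]
orientation: [-0.001, 0.957, 0.29, -0.001]
wrist_force: [-5.1, -1.3, 1.6]
finger_gap: 0.0205
grip_force: 59.6
```

Call:
apply_moves:
  rows:
    - {"xyz":[0,0,0.7],"turn":[0,0,0],"grip":0}
    - {"xyz":[0,0,1.4],"turn":[0,0,0],"grip":0}
    - {"xyz":[0,0,1.4],"turn":[0,0,0],"grip":0}

```text
clock: 10.93
tcp_pos: [0.617, 0.2762, 0.1363]
orientation: [-0.0, 0.957, 0.29, -0.001]
wrist_force: [-6.9, -1.4, 6.5]
finger_gap: 0.0206
grip_force: 60.2
```

Call:
apply_moves:
  rows:
    - {"xyz":[0,0,0],"turn":[0,0,0],"grip":0.25}
    - {"xyz":[0,0,0],"turn":[0,0,0],"grip":0.35}
    - {"xyz":[0,0,0],"turn":[0,0,0],"grip":0.5}
    - {"xyz":[0,0,0],"turn":[0,0,0],"grip":0.5}
    - {"xyz":[0,0,0],"turn":[0,0,0],"grip":0.5}
    - {"xyz":[0,0,-10],"turn":[0,0,0],"grip":0.5}
    - {"xyz":[0,0,-35],"turn":[0,0,0],"grip":0.5}
    - {"xyz":[0,0,-60],"turn":[0,0,0],"grip":0.5}
    - {"xyz":[-20,0,-80],"turn":[0,0,0],"grip":0.5}
    - {"xyz":[-50,0,-90],"turn":[0,0,0],"grip":0.5}
    - {"xyz":[-70,0,-100],"turn":[0,0,0],"grip":0.5}
    - {"xyz":[-70,0,-100],"turn":[0,0,0],"grip":0.5}

```text
clock: 11.93
tcp_pos: [0.558, 0.2362, 0.2393]
orientation: [-0.0, 0.957, 0.29, 0.001]
wrist_force: [0.2, 0.4, 0.2]
finger_gap: 0.0427
grip_force: 0.0
```

Call:
apply_moves:
  rows:
    - {"xyz":[0,0,0],"turn":[0,0,0],"grip":0.5}
    - {"xyz":[0,0,0],"turn":[0,0,0],"grip":0.5}

```text
clock: 12.1
tcp_pos: [0.5601, 0.2375, 0.2356]
orientation: [-0.0, 0.957, 0.29, 0.0]
wrist_force: [0.5, 0.2, -0.2]
finger_gap: 0.0426
grip_force: 0.0
```

```bash
python3 - 2>/dev/null <<'E'
from h import *
from scipy.optimize import least_squares as LS
s=env.get_state();w=cam('wrist','w6.png');print(s['tcp_pos'],s['clock'],s['joint_pos'])
q=cloud(w).reshape(-1,3);q=q[np.isfinite(q[:,0])]
ph=np.deg2rad(13.7);U=np.array([[np.cos(ph),np.sin(ph)],[-np.sin(ph),np.cos(ph)]])
for n,c in(('free',(.616,.276)),('hung',(.59,.343))):
    for z0,z1 in((.129,.145),(.145,.162)):
        p=q[(np.hypot(q[:,0]-c[0],q[:,1]-c[1])<.022)&(q[:,2]>z0)&(q[:,2]<z1)]
        f=LS(lambda c:np.hypot(p[:,0]-c[0],p[:,1]-c[1])-.011,c,loss='soft_l1',f_scale=.001);print(n,z0,len(p),f.x,U@f.x)
    t=q[(np.hypot(q[:,0]-c[0],q[:,1]-c[1])<.02)&(q[:,2]>.165)&(q[:,2]<.18)];print('top z',np.median(t[:,2]))
h=q[:,:2]@U.T;m=abs(q[:,2]-.12)<.003
print('front',np.percentile(h[m&(h[:,1]>.14)&(h[:,1]<.17)&(h[:,0]>.6)][:,0],.5))
E
```

```text
[0.56011583 0.23749316 0.23561462] 12.1 [2.68661577e-01 3.78280474e-01 1.49478267e-01 1.34169755e+00
 9.85078106e-04 2.82144405e+00]
free 0.129 0 [0.616 0.276] [0.66384159 0.12225526]
free 0.145 0 [0.616 0.276] [0.66384159 0.12225526]
top z 0.16971423656485324
hung 0.129 93 [0.58869767 0.34162301] [0.65285806 0.19247747]
hung 0.145 167 [0.58866318 0.34173339] [0.65285069 0.19259288]
top z 0.16972850531699543
front 0.6184477829494353
```

View pics/w6.png

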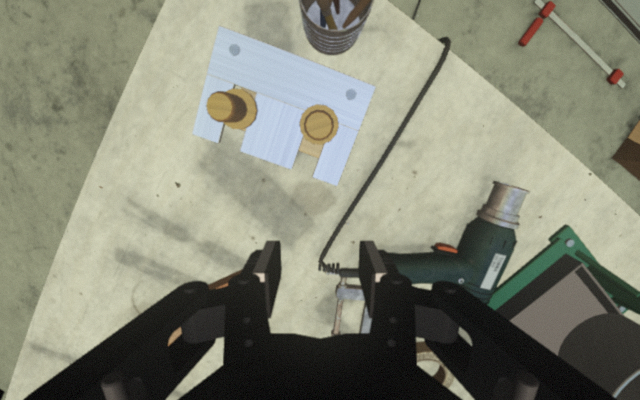

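The spindle hangs in the free slot (318,125): its head top is at z 0.170, the same as the finished one, and its axis is where the slot end predicts. Next, over to the crank.

Call:
apply_moves:
  rows:
    - {"xyz":[-12,8,-20],"turn":[0,0,0.03],"grip":0.6}
    - {"xyz":[-38,25,-45],"turn":[0,0,0.08],"grip":0.6}
    - {"xyz":[-68,44,-60],"turn":[0,0,0.12],"grip":0.6}
    - {"xyz":[-98,64,-60],"turn":[0,0,0.16],"grip":0.6}
    - {"xyz":[-128,84,-60],"turn":[0,0,0.2],"grip":0.6}
    - {"xyz":[-158,103,-60],"turn":[0,0,0.24],"grip":0.6}
    - {"xyz":[-188,123,-60],"turn":[0,0,0.28],"grip":0.6}
    - {"xyz":[-218,142,-60],"turn":[0,0,0.32],"grip":0.6}
    - {"xyz":[-248,162,-60],"turn":[0,0,0.36],"grip":0.6}
    - {"xyz":[-278,182,-60],"turn":[0,0,0.4],"grip":0.6}
    - {"xyz":[-298,195,-60],"turn":[0,0,0.412],"grip":0.6}
    - {"xyz":[-298,195,-60],"turn":[0,0,0.412],"grip":0.6}

```text
clock: 13.15
tcp_pos: [0.4194, -0.0938, 0.2946]
orientation: [0.0, 0.996, 0.086, -0.001]
wrist_force: [-0.6, 0.3, -0.2]
finger_gap: 0.0512
grip_force: 0.0
```

Call:
apply_moves:
  rows:
    - {"xyz":[0,0,0],"turn":[0,0,0],"grip":0.6}
    - {"xyz":[0,0,0],"turn":[0,0,0],"grip":0.6}
    - {"xyz":[0,0,0],"turn":[0,0,0],"grip":0.6}

```text
clock: 13.4
tcp_pos: [0.4206, -0.0898, 0.2948]
orientation: [-0.001, 0.996, 0.089, -0.001]
wrist_force: [0.1, -0.1, -0.6]
finger_gap: 0.0508
grip_force: 0.0
```

```bash
python3 - 2>/dev/null <<'E'
from h import *
from scipy.optimize import least_squares as LS
w0=ld('wrist');q=cloud(w0).reshape(-1,3);q=q[np.isfinite(q[:,0])]
t=q[(np.hypot(q[:,0]-.616,q[:,1]-.276)<.014)&(abs(q[:,2]-.17)<.003)];(cx,cy),r=cv2.minEnclosingCircle(t[:,:2].astype(np.float32));print('free top',cx,cy,r,'rackX',cx*np.cos(np.deg2rad(13.7))+cy*np.sin(np.deg2rad(13.7)))
s=env.get_state();w=cam('wrist','w7.png');print(s['tcp_pos'],s['orientation'])
W=cloud(w);q=W.reshape(-1,3);q=q[np.isfinite(q[:,0])]
m=(abs(q[:,2]-.1725)<.005)&(abs(np.hypot(q[:,0]-.589,q[:,1]+.185)-.058)<.01)
p=q[m];f=LS(lambda c:np.hypot(p[:,0]-c[0],p[:,1]-c[1])-.0585,[.589,-.185],loss='soft_l1',f_scale=.001);print('rim',len(p),f.x)
o=np.array([.589,-.185])
g=q[(q[:,2]>.15)&(q[:,2]<.18)&(q[:,0]>.42)&(q[:,0]<.49)&(q[:,1]>-.11)&(q[:,1]<-.05)]
print(len(g),g.min(0),g.max(0),cv2.minAreaRect((g[:,:2]*1000).astype(np.float32)))
# ridge: top points per x bin
for x0 in np.arange(.425,.49,.005):
    b=g[(g[:,0]>x0)&(g[:,0]<x0+.005)]
    if len(b)>10: print('%.4f'%x0,len(b),np.round([b[:,1].min(),b[:,1].max(),b[b[:,2]>np.percentile(b[:,2],80)][:,1].mean(),b[:,2].max()],4))
E
```

```text
free top 0.6166038513183594 0.2760368287563324 0.010494465939700603 rackX 0.6644369799039939
[ 0.42061213 -0.08977151  0.2948192 ] [-6.32758774e-04  9.96022450e-01  8.90951603e-02 -9.64817113e-04]
rim 2559 [ 0.58779233 -0.18451904]
990 [ 0.43836605 -0.09377791  0.15610707] [ 0.48999127 -0.06959781  0.16818237] ((464.75335693359375, -81.27711486816406), (19.6682071685791, 52.77058410644531), 81.80802917480469)
0.4400 58 [-0.086  -0.0712 -0.078   0.1657]
0.4450 88 [-0.0873 -0.0696 -0.0788  0.1671]
0.4500 92 [-0.0883 -0.0704 -0.0792  0.1672]
0.4550 99 [-0.0897 -0.0709 -0.0804  0.1675]
0.4600 103 [-0.0907 -0.0712 -0.081   0.1679]
0.4650 108 [-0.0913 -0.072  -0.0819  0.1674]
0.4700 112 [-0.0926 -0.0723 -0.0827  0.1682]
0.4750 110 [-0.0929 -0.0734 -0.0831  0.1675]
0.4800 106 [-0.0935 -0.0747 -0.0842  0.1679]
0.4850 104 [-0.0938 -0.0758 -0.0847  0.1669]
```

View pics/w7.png

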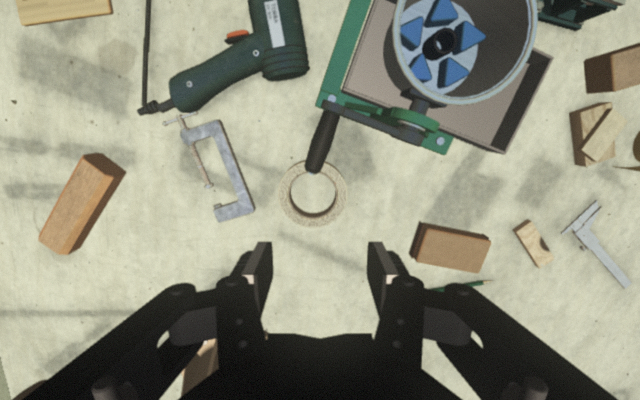

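The wrist view shows the crank grip from (315,170) out to (330,115), with pieces and pot unchanged. The free spindle's axis is at rack X 0.6644, so it is fully back. Now I'll line up over the grip, with a tool yaw of about -5° to keep joint 6 in range.

Call:
apply_moves:
  rows:
    - {"xyz":[10,0,15],"turn":[0,0,0.08],"grip":0.6}
    - {"xyz":[25,-0.5,40],"turn":[0,0,0.18],"grip":0.6}
    - {"xyz":[40,-1,65],"turn":[0,0,0.265],"grip":0.6}
    - {"xyz":[43,-1,75],"turn":[0,0,0.265],"grip":0.6}
    - {"xyz":[43,-1,75],"turn":[0,0,0.265],"grip":0.6}
    - {"xyz":[43,-1,75],"turn":[0,0,0.265],"grip":0.6}
    - {"xyz":[43,-1,75],"turn":[0,0,0.265],"grip":0.6}
    - {"xyz":[43,-1,75],"turn":[0,0,0.265],"grip":0.6}

```text
clock: 14.12
tcp_pos: [0.4625, -0.082, 0.2216]
orientation: [0.0, 0.999, -0.043, 0.0]
wrist_force: [-0.2, 0.1, 0.5]
finger_gap: 0.0513
grip_force: 0.0
```

```bash
python3 - 2>/dev/null <<'E'
from h import *
s=env.get_state();w=cam('wrist','w8.png');print(s['tcp_pos'],s['orientation'],s['joint_pos'])
V=w['view'];print('cam',-V[:3,:3].T@V[:3,3])
q=cloud(w).reshape(-1,3);q=q[np.isfinite(q[:,0])]
g=q[(q[:,2]>.15)&(q[:,2]<.18)&(q[:,0]>.42)&(q[:,0]<.49)&(q[:,1]>-.11)&(q[:,1]<-.05)]
for x0 in np.arange(.425,.49,.005):
    b=g[(g[:,0]>x0)&(g[:,0]<x0+.005)]
    if len(b)>10: print('%.4f'%x0,len(b),np.round([b[:,1].min(),b[:,1].max(),b[:,2].max()],4))
E
```

```text
[ 0.4624702  -0.08198907  0.22159609] [ 1.20197278e-04  9.99053410e-01 -4.34991384e-02  3.06931867e-04] [-3.46594649e-01  1.12765004e-01 -2.32094316e-01  1.22527937e+00
 -4.62220937e-05  2.88202373e+00]
cam [ 0.53344644 -0.08857847  0.36422798]
0.4350 11 [-0.0822 -0.0735  0.1618]
0.4400 63 [-0.0858 -0.0716  0.1656]
0.4450 121 [-0.0869 -0.0702  0.1667]
0.4500 138 [-0.0881 -0.0706  0.1671]
0.4550 143 [-0.0893 -0.0712  0.1676]
0.4600 154 [-0.0905 -0.0716  0.1673]
0.4650 160 [-0.0916 -0.0721  0.1679]
0.4700 171 [-0.0919 -0.0726  0.1679]
0.4750 167 [-0.0923 -0.074   0.1675]
0.4800 172 [-0.0935 -0.0743  0.1676]
0.4850 167 [-0.0939 -0.0756  0.1671]
```

Call:
apply_moves:
  rows:
    - {"xyz":[0,0,25],"turn":[0,0,0],"grip":0.6}
    - {"xyz":[0,0,55],"turn":[0,0,0],"grip":0.6}
    - {"xyz":[0,0,78],"turn":[0,0,0],"grip":0.6}
    - {"xyz":[0,0,83],"turn":[0,0,0],"grip":0.6}
    - {"xyz":[0,0,83],"turn":[0,0,0],"grip":0.5}
    - {"xyz":[0,0,83],"turn":[0,0,0],"grip":0.35}
    - {"xyz":[0,0,83],"turn":[0,0,0],"grip":0.2}
    - {"xyz":[0,0,83],"turn":[0,0,0],"grip":0}
    - {"xyz":[0,0,83],"turn":[0,0,0],"grip":0}
    - {"xyz":[0,0,83],"turn":[0,0,0],"grip":0}
    - {"xyz":[0,0,83],"turn":[0,0,0],"grip":0}
  force: 40

```text
clock: 15.08
tcp_pos: [0.4632, -0.0811, 0.139]
orientation: [-0.001, 0.999, -0.044, 0.001]
wrist_force: [-0.8, 6.1, 3.5]
finger_gap: 0.0171
grip_force: 38.6
```

```bash
python3 -c "
import numpy as np
for a,b in((0,.6),(.6,1.2),(1.2,1.8),(1.8,2.4),(2.4,1.9),(1.9,1.3),(1.3,.65),(.65,0)):
    n=7
    for t in np.linspace(a,b,n+1)[1:]:
        f=lambda t:np.array([85*np.cos(.26+t),85*np.sin(.26+t)])
        d=f(t)-f(a); print('%.2f'%t,np.round([.0645*d[0],-.998*d[0],-d[1]],1).tolist())
    print()
"
```

```text
0.09 [-0.1, 2.2, -7.0]
0.17 [-0.3, 4.9, -13.7]
0.26 [-0.5, 8.2, -20.2]
0.34 [-0.8, 12.1, -26.3]
0.43 [-1.1, 16.5, -32.2]
0.51 [-1.4, 21.3, -37.6]
0.60 [-1.7, 26.6, -42.6]

0.69 [-0.4, 5.7, -4.5]
0.77 [-0.8, 11.8, -8.5]
0.86 [-1.2, 18.2, -12.0]
0.94 [-1.6, 24.8, -14.9]
1.03 [-2.1, 31.7, -17.2]
1.11 [-2.5, 38.8, -18.9]
1.20 [-3.0, 46.0, -20.1]

1.29 [-0.5, 7.3, -0.5]
1.37 [-0.9, 14.5, -0.4]
1.46 [-1.4, 21.7, 0.4]
1.54 [-1.9, 28.9, 1.8]
1.63 [-2.3, 35.9, 3.7]
1.71 [-2.8, 42.7, 6.3]
1.80 [-3.2, 49.2, 9.4]

1.89 [-0.4, 6.3, 3.7]
1.97 [-0.8, 12.2, 7.9]
2.06 [-1.1, 17.7, 12.6]
2.14 [-1.5, 22.9, 17.8]
2.23 [-1.8, 27.5, 23.4]
2.31 [-2.0, 31.7, 29.4]
2.40 [-2.3, 35.3, 35.7]

2.33 [0.2, -3.0, -5.3]
2.26 [0.4, -6.4, -10.3]
2.19 [0.7, -10.1, -15.1]
2.11 [0.9, -14.1, -19.6]
2.04 [1.2, -18.5, -23.9]
1.97 [1.5, -23.1, -27.7]
1.90 [1.8, -28.0, -31.3]

1.81 [0.4, -6.2, -3.8]
1.73 [0.8, -12.7, -7.0]
1.64 [1.3, -19.5, -9.7]
1.56 [1.7, -26.5, -11.8]
1.47 [2.2, -33.6, -13.2]
1.39 [2.6, -40.8, -14.1]
1.30 [3.1, -48.1, -14.3]

1.21 [0.5, -7.9, 0.5]
1.11 [1.0, -15.6, 1.6]
1.02 [1.5, -23.3, 3.5]
0.93 [2.0, -30.7, 6.1]
0.84 [2.4, -37.9, 9.4]
0.74 [2.9, -44.7, 13.3]
0.65 [3.3, -51.1, 17.9]

0.56 [0.4, -6.0, 5.1]
0.46 [0.7, -11.5, 10.8]
0.37 [1.1, -16.4, 16.9]
0.28 [1.3, -20.8, 23.5]
0.19 [1.6, -24.5, 30.5]
0.09 [1.8, -27.5, 37.7]
0.00 [1.9, -29.9, 45.3]
```

Call:
apply_moves:
  rows:
    - {"xyz":[-0.1,2.2,-7.0],"turn":[0,0,0],"grip":0}
    - {"xyz":[-0.3,4.9,-13.7],"turn":[0,0,0],"grip":0}
    - {"xyz":[-0.5,8.2,-20.2],"turn":[0,0,0],"grip":0}
    - {"xyz":[-0.8,12.1,-26.3],"turn":[0,0,0],"grip":0}
    - {"xyz":[-1.1,16.5,-32.2],"turn":[0,0,0],"grip":0}
    - {"xyz":[-1.4,21.3,-37.6],"turn":[0,0,0],"grip":0}
    - {"xyz":[-1.7,26.6,-42.6],"turn":[0,0,0],"grip":0}

```text
clock: 15.67
tcp_pos: [0.4588, -0.107, 0.1813]
orientation: [-0.002, 0.999, -0.044, 0.001]
wrist_force: [0.9, 6.2, 0.7]
finger_gap: 0.0168
grip_force: 39.1
```

Call:
apply_moves:
  rows:
    - {"xyz":[-0.4,5.7,-4.5],"turn":[0,0,0],"grip":0}
    - {"xyz":[-0.8,11.8,-8.5],"turn":[0,0,0],"grip":0}
    - {"xyz":[-1.2,18.2,-12.0],"turn":[0,0,0],"grip":0}
    - {"xyz":[-1.6,24.8,-14.9],"turn":[0,0,0],"grip":0}
    - {"xyz":[-2.1,31.7,-17.2],"turn":[0,0,0],"grip":0}
    - {"xyz":[-2.5,38.8,-18.9],"turn":[0,0,0],"grip":0}
    - {"xyz":[-3.0,46.0,-20.1],"turn":[0,0,0],"grip":0}

```text
clock: 16.25
tcp_pos: [0.4511, -0.153, 0.2016]
orientation: [-0.001, 0.999, -0.044, 0.0]
wrist_force: [-2.3, 6.0, 1.9]
finger_gap: 0.017
grip_force: 39.4
```

Forces are low, so I'll continue past the top and down to 2.4 rad.

Call:
apply_moves:
  rows:
    - {"xyz":[-0.5,7.3,-0.5],"turn":[0,0,0],"grip":0}
    - {"xyz":[-0.9,14.5,-0.4],"turn":[0,0,0],"grip":0}
    - {"xyz":[-1.4,21.7,0.4],"turn":[0,0,0],"grip":0}
    - {"xyz":[-1.9,28.9,1.8],"turn":[0,0,0],"grip":0}
    - {"xyz":[-2.3,35.9,3.7],"turn":[0,0,0],"grip":0}
    - {"xyz":[-2.8,42.7,6.3],"turn":[0,0,0],"grip":0}
    - {"xyz":[-3.2,49.2,9.4],"turn":[0,0,0],"grip":0}

```text
clock: 16.83
tcp_pos: [0.4429, -0.2022, 0.1919]
orientation: [-0.0, 0.999, -0.044, -0.001]
wrist_force: [-3.0, 3.9, 3.5]
finger_gap: 0.0167
grip_force: 39.4
```

Call:
apply_moves:
  rows:
    - {"xyz":[-0.4,6.3,3.7],"turn":[0,0,0],"grip":0}
    - {"xyz":[-0.8,12.2,7.9],"turn":[0,0,0],"grip":0}
    - {"xyz":[-1.1,17.7,12.6],"turn":[0,0,0],"grip":0}
    - {"xyz":[-1.5,22.9,17.8],"turn":[0,0,0],"grip":0}
    - {"xyz":[-1.8,27.5,23.4],"turn":[0,0,0],"grip":0}
    - {"xyz":[-2.0,31.7,29.4],"turn":[0,0,0],"grip":0}
    - {"xyz":[-2.3,35.3,35.7],"turn":[0,0,0],"grip":0}
    - {"xyz":[-2.3,35.3,35.7],"turn":[0,0,0],"grip":0}
    - {"xyz":[-2.3,35.3,35.7],"turn":[0,0,0],"grip":0}
    - {"xyz":[-2.3,35.3,35.7],"turn":[0,0,0],"grip":0}
    - {"xyz":[-2.3,35.3,35.7],"turn":[0,0,0],"grip":0}
    - {"xyz":[-2.3,35.3,35.7],"turn":[0,0,0],"grip":0}

```text
clock: 17.83
tcp_pos: [0.4371, -0.2372, 0.1547]
orientation: [-0.0, 0.999, -0.044, -0.002]
wrist_force: [-5.2, 0.5, -2.3]
finger_gap: 0.0169
grip_force: 39.4
```

```bash
python3 - 2>/dev/null <<'E'
from h import *
s=env.get_state();print(s['tcp_pos'],s['wrist_force'])
a=cam('scene');b=cam('top');w=cam('wrist')
A=cv2.resize(a['color'][100:240,260:420],(400,350));B=cv2.resize(b['color'][90:230,330:490],(400,350))
cv2.imwrite('pics/s9.png',np.hstack([A,B]))
for n,d in(('scene',a),('top',b),('wrist',w)):
    hsv=cv2.cvtColor(d['color'],cv2.COLOR_BGR2HSV);m=cv2.inRange(hsv,(100,90,60),(125,255,255));W=cloud(d)
    k,l,st,ce=cv2.connectedComponentsWithStats(m)
    for i in range(1,k):
        if st[i,4]>12:
            p=np.nanmedian(W[l==i],0)
            if abs(p[0]-.59)<.2 and abs(p[1]+.2)<.25: print(n,st[i,4],np.round(ce[i]),np.round(p,3))
E
```

```text
[ 0.4370567  -0.23724972  0.15474865] [-5.16957919  0.45218291 -2.27475457]
scene 38 [340. 188.] [ 0.595 -0.216  0.024]
scene 46 [329. 195.] [ 0.599 -0.167  0.017]
wrist 70 [297.  80.] [ 0.545 -0.227  0.028]
```

View pics/s9.png

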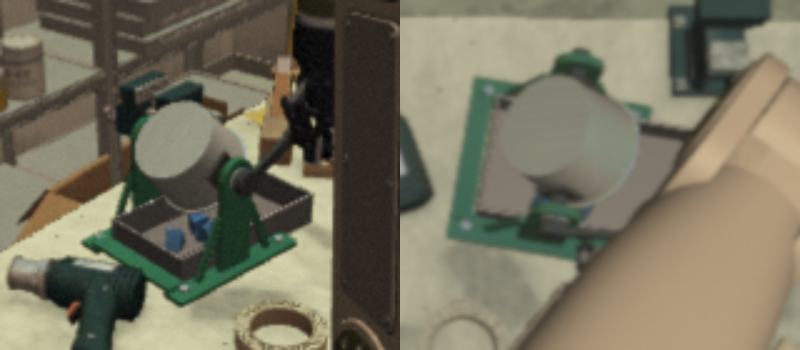

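The scene view shows the pot tipped over the tray with blue pieces in it (175,237 and 200,225 in the picture). I'll tip slightly further, with a small shake, to make sure all of them drop.

Call:
apply_moves:
  rows:
    - {"xyz":[-0.2,2.2,4.5],"turn":[0,0,0],"grip":0}
    - {"xyz":[-0.3,4.2,9.3],"turn":[0,0,0],"grip":0}
    - {"xyz":[-0.3,4.2,9.3],"turn":[0,0,0],"grip":0}
    - {"xyz":[0,0,0],"turn":[0,0,0],"grip":0}
    - {"xyz":[-0.3,4.2,9.3],"turn":[0,0,0],"grip":0}
    - {"xyz":[0,0,0],"turn":[0,0,0],"grip":0}
    - {"xyz":[-0.3,4.2,9.3],"turn":[0,0,0],"grip":0}
    - {"xyz":[-0.3,4.2,9.3],"turn":[0,0,0],"grip":0}
    - {"xyz":[0,0,0],"turn":[0,0,0],"grip":0}
    - {"xyz":[0,0,0],"turn":[0,0,0],"grip":0}
    - {"xyz":[0,0,0],"turn":[0,0,0],"grip":0}

```text
clock: 18.9
tcp_pos: [0.4372, -0.2365, 0.1562]
orientation: [-0.0, 0.999, -0.044, -0.001]
wrist_force: [-7.6, 2.4, 3.0]
finger_gap: 0.017
grip_force: 40.0
```

Call:
apply_moves:
  rows:
    - {"xyz":[0.2,-3.0,-5.3],"turn":[0,0,0],"grip":0}
    - {"xyz":[0.4,-6.4,-10.3],"turn":[0,0,0],"grip":0}
    - {"xyz":[0.7,-10.1,-15.1],"turn":[0,0,0],"grip":0}
    - {"xyz":[0.9,-14.1,-19.6],"turn":[0,0,0],"grip":0}
    - {"xyz":[1.2,-18.5,-23.9],"turn":[0,0,0],"grip":0}
    - {"xyz":[1.5,-23.1,-27.7],"turn":[0,0,0],"grip":0}
    - {"xyz":[1.8,-28.0,-31.3],"turn":[0,0,0],"grip":0}

```text
clock: 19.48
tcp_pos: [0.4417, -0.2095, 0.1873]
orientation: [0.0, 0.999, -0.044, -0.001]
wrist_force: [-6.3, -1.2, -2.1]
finger_gap: 0.0169
grip_force: 39.9
```

Call:
apply_moves:
  rows:
    - {"xyz":[0.4,-6.2,-3.8],"turn":[0,0,0],"grip":0}
    - {"xyz":[0.8,-12.7,-7.0],"turn":[0,0,0],"grip":0}
    - {"xyz":[1.3,-19.5,-9.7],"turn":[0,0,0],"grip":0}
    - {"xyz":[1.7,-26.5,-11.8],"turn":[0,0,0],"grip":0}
    - {"xyz":[2.2,-33.6,-13.2],"turn":[0,0,0],"grip":0}
    - {"xyz":[2.6,-40.8,-14.1],"turn":[0,0,0],"grip":0}
    - {"xyz":[3.1,-48.1,-14.3],"turn":[0,0,0],"grip":0}

```text
clock: 20.07
tcp_pos: [0.4497, -0.162, 0.2022]
orientation: [0.001, 0.999, -0.044, -0.0]
wrist_force: [-5.5, -1.6, 1.2]
finger_gap: 0.0172
grip_force: 40.2
```

Call:
apply_moves:
  rows:
    - {"xyz":[0.5,-7.9,0.5],"turn":[0,0,0],"grip":0}
    - {"xyz":[1.0,-15.6,1.6],"turn":[0,0,0],"grip":0}
    - {"xyz":[1.5,-23.3,3.5],"turn":[0,0,0],"grip":0}
    - {"xyz":[2.0,-30.7,6.1],"turn":[0,0,0],"grip":0}
    - {"xyz":[2.4,-37.9,9.4],"turn":[0,0,0],"grip":0}
    - {"xyz":[2.9,-44.7,13.3],"turn":[0,0,0],"grip":0}
    - {"xyz":[3.3,-51.1,17.9],"turn":[0,0,0],"grip":0}

```text
clock: 20.65
tcp_pos: [0.4583, -0.1105, 0.1841]
orientation: [-0.0, 0.999, -0.044, 0.001]
wrist_force: [-4.2, 1.4, 5.0]
finger_gap: 0.0172
grip_force: 40.5
```

```bash
cat > blue.py <<'E'
from h import *
s=env.get_state();print(s['clock'],s['tcp_pos'],s['wrist_force'])
for n in('scene','top','wrist'):
    d=cam(n,n+'_%.1f.png'%s['clock'])
    hsv=cv2.cvtColor(d['color'],cv2.COLOR_BGR2HSV);m=cv2.inRange(hsv,(100,90,60),(125,255,255));W=cloud(d)
    k,l,st,ce=cv2.connectedComponentsWithStats(m)
    for i in range(1,k):
        if st[i,4]>12:
            p=np.nanmedian(W[l==i],0)
            if abs(p[0]-.59)<.2 and abs(p[1]+.2)<.25: print(n,st[i,4],np.round(ce[i]),np.round(p,3))
E
python3 blue.py
```

```text
20.65 [ 0.45830327 -0.11050916  0.18411364] [-4.1876205   1.37927396  4.97514516]
scene 51 [340. 189.] [ 0.595 -0.215  0.024]
scene 46 [329. 196.] [ 0.598 -0.167  0.016]
```

Call:
apply_moves:
  rows:
    - {"xyz":[0.4,-6.0,5.1],"turn":[0,0,0],"grip":0}
    - {"xyz":[0.7,-11.5,10.8],"turn":[0,0,0],"grip":0}
    - {"xyz":[1.1,-16.4,16.9],"turn":[0,0,0],"grip":0}
    - {"xyz":[1.3,-20.8,23.5],"turn":[0,0,0],"grip":0}
    - {"xyz":[1.6,-24.5,30.5],"turn":[0,0,0],"grip":0}
    - {"xyz":[1.8,-27.5,37.7],"turn":[0,0,0],"grip":0}
    - {"xyz":[1.9,-29.9,45.3],"turn":[0,0,0],"grip":0}
    - {"xyz":[1.9,-30.2,46.3],"turn":[0,0,0],"grip":0}
    - {"xyz":[1.9,-30.2,46.3],"turn":[0,0,0],"grip":0}

```text
clock: 21.55
tcp_pos: [0.4633, -0.0811, 0.1385]
orientation: [-0.0, 0.999, -0.044, 0.001]
wrist_force: [-5.3, 4.1, 15.5]
finger_gap: 0.0169
grip_force: 41.2
```

Call:
apply_moves:
  rows:
    - {"xyz":[0,-0.3,1],"turn":[0,0,0],"grip":0}
    - {"xyz":[0,-0.6,2],"turn":[0,0,0],"grip":0}
    - {"xyz":[0,-0.6,2],"turn":[0,0,0],"grip":0}

```text
clock: 21.8
tcp_pos: [0.4634, -0.0811, 0.1382]
orientation: [0.0, 0.999, -0.044, 0.002]
wrist_force: [-10.1, 4.1, 28.3]
finger_gap: 0.0171
grip_force: 42.3
```

The crank is against the upright stop (28 N, no further motion). I'll relax the push, release, rise and look.

Call:
apply_moves:
  rows:
    - {"xyz":[0,0.5,-1.2],"turn":[0,0,0],"grip":0}
    - {"xyz":[0,0.5,-2.0],"turn":[0,0,0],"grip":0}
    - {"xyz":[0,0.5,-2.0],"turn":[0,0,0],"grip":0.3}
    - {"xyz":[0,0.5,-2.0],"turn":[0,0,0],"grip":0.5}
    - {"xyz":[0,0.5,-2.0],"turn":[0,0,0],"grip":0.6}
    - {"xyz":[0,0.5,-2.0],"turn":[0,0,0],"grip":0.6}
    - {"xyz":[0,0.5,-2.0],"turn":[0,0,0],"grip":0.6}
    - {"xyz":[0,0.5,-20],"turn":[0,0,0],"grip":0.6}
    - {"xyz":[0,0.5,-50],"turn":[0,0,0],"grip":0.6}
    - {"xyz":[-10,0.5,-85],"turn":[0,0,0],"grip":0.6}
    - {"xyz":[-35,0.5,-115],"turn":[0,0,0],"grip":0.6}
    - {"xyz":[-50,0.5,-140],"turn":[0,0,0],"grip":0.6}

```text
clock: 22.8
tcp_pos: [0.4113, -0.0769, 0.276]
orientation: [-0.0, 0.999, -0.044, -0.001]
wrist_force: [0.7, 0.9, 0.1]
finger_gap: 0.0511
grip_force: 0.0
```

Call:
apply_moves:
  rows:
    - {"xyz":[-10,15,-20],"turn":[0,0,0],"grip":0.6}
    - {"xyz":[-20,45,-40],"turn":[0,0,0],"grip":0.6}
    - {"xyz":[-20,60,-40],"turn":[0,0,0],"grip":0.6}
    - {"xyz":[-20,60,-40],"turn":[0,0,0],"grip":0.6}
    - {"xyz":[-20,60,-40],"turn":[0,0,0],"grip":0.6}
    - {"xyz":[-20,60,-40],"turn":[0,0,0],"grip":0.6}

```text
clock: 23.3
tcp_pos: [0.387, -0.1346, 0.3135]
orientation: [-0.001, 0.999, -0.044, -0.001]
wrist_force: [-0.2, -0.2, -0.3]
finger_gap: 0.051
grip_force: 0.0
```

```bash
python3 blue.py; python3 - 2>/dev/null <<'E'
from h import *
w=ld('wrist');b=ld('top');a=ld('scene')
cv2.imwrite('pics/f.png',np.hstack([w['color'],np.vstack([cv2.resize(a['color'][100:200,270:390],(160,133)),cv2.resize(b['color'][90:210,330:470],(160,133)),cv2.resize(b['color'][90:190,150:270],(160,134))])]))
q=cloud(w).reshape(-1,3);q=q[np.isfinite(q[:,0])]
p=q[(abs(q[:,2]-.172)<.012)&(abs(np.hypot(q[:,0]-.588,q[:,1]+.1845)-.0585)<.003)]
A=np.c_[p[:,:2]-[.588,-.1845],np.ones(len(p))];print('rim plane',np.linalg.lstsq(A,p[:,2],rcond=None)[0],len(p))
g=q[(q[:,2]>.15)&(q[:,2]<.18)&(q[:,0]>.44)&(q[:,0]<.48)&(q[:,1]>-.11)&(q[:,1]<-.05)];print('grip top z',np.percentile(g[:,2],98))
E
```

```text
23.3 [ 0.38698002 -0.13460586  0.31346262] [-0.23685204 -0.2433106  -0.2688012 ]
scene 53 [340. 189.] [ 0.596 -0.215  0.024]
scene 48 [330. 195.] [ 0.599 -0.166  0.017]
wrist 114 [373.  50.] [ 0.546 -0.222  0.027]
wrist 27 [365.  56.] [ 0.541 -0.212  0.015]
rim plane [-0.01683999  0.00505548  0.17185313] 953
grip top z 0.16708965871630793
```

View pics/f.png

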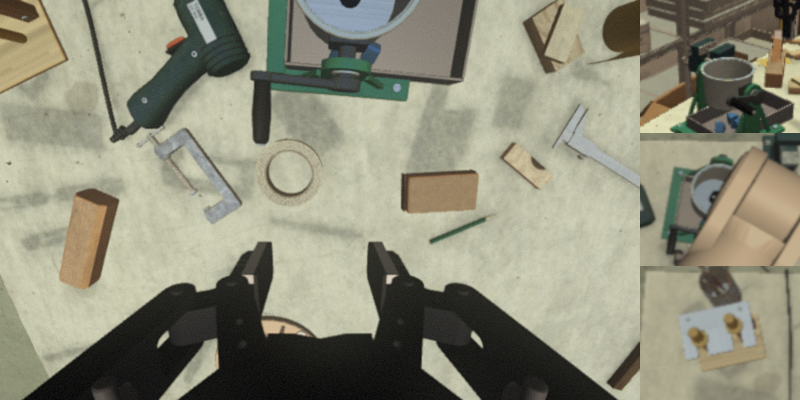

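The crank and rim are back where they started, so the pot is upright, and the rack holds two spindles. I need one look straight into the pot to be sure it is empty.

Call:
apply_moves:
  rows:
    - {"xyz":[0,0,-25],"turn":[0,0,0],"grip":0.6}
    - {"xyz":[20,6,-50],"turn":[0,0,0],"grip":0.6}
    - {"xyz":[50,15,-60],"turn":[0,0,0],"grip":0.6}
    - {"xyz":[85,25,-60],"turn":[0,0,0],"grip":0.6}
    - {"xyz":[100,30,-60],"turn":[0,0,0],"grip":0.6}
    - {"xyz":[100,30,-60],"turn":[0,0,0],"grip":0.6}
    - {"xyz":[100,30,-60],"turn":[0,0,0],"grip":0.6}

```text
clock: 24.03
tcp_pos: [0.4846, -0.1732, 0.3726]
orientation: [-0.001, 0.999, -0.043, -0.002]
wrist_force: [-0.2, -0.2, -0.5]
finger_gap: 0.0511
grip_force: 0.0
```

```bash
python3 blue.py; python3 - <<'E'
from h import *
w=ld('wrist')['color'][0:280,150:550];cv2.imwrite('pics/g.png',cv2.resize(w,(800,560)))
E
```

```text
24.0333 [ 0.48459883 -0.17318372  0.37264007] [-0.16037628 -0.19477705 -0.50458297]
scene 49 [340. 188.] [ 0.595 -0.214  0.024]
scene 48 [329. 195.] [ 0.598 -0.167  0.016]
```

View pics/g.png

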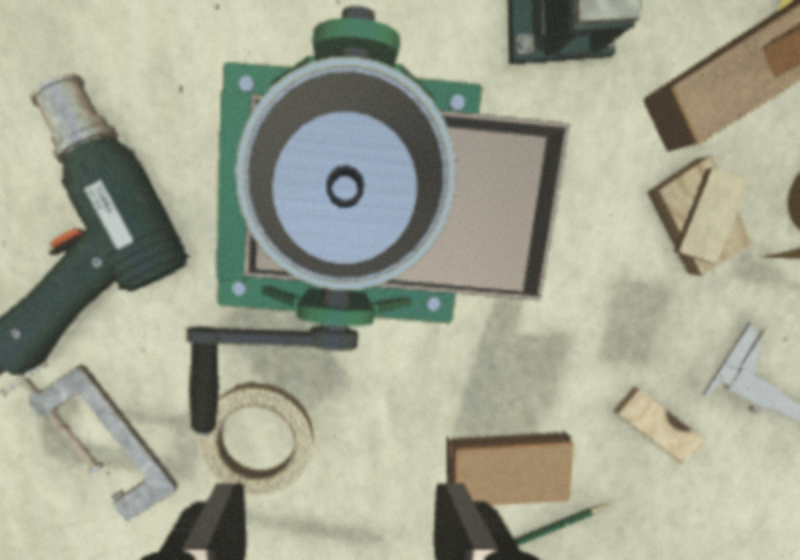

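The pot is upright and empty, with nothing on its floor round the sleeve at (345,187). The pieces lie in the tray under the pot with none visible outside it, and the robot is clear.

```bash
python3 -c "
from workcell import ticket
print(ticket.hand_in())"
```

```text
the job is handed in; nothing more can be done
None
```

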